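# Preload a spring mount and lock it with its pin

### The job

Preset the spring mount: lay weights on its load plate, gently and without driving the plate onto its bottom stop, until the red pointer stands in the green band with your hand off. Then slide the lock pin through both cheeks and the block between them until its shoulder is fully home, and leave it there with the weights still on the plate. Do not disturb the tools and rolls lying round the mount.

Things in the scene. Friction and masses are not known exactly. Their poses are not given: they have to be found in the camera images.
- spring_mount: fixed spring mount: grey base 170 x 112 x 12 mm, two blue upright cheeks, coil spring, aluminium load plate on top. Origin on the bench under the load plate's middle, z up; its -x side, towards the robot, bears the travel scale; the lock pin goes in along +y. The cheeks are 10 mm thick (outer faces at y = -36 and +36 mm), 106 mm high, each with an 18 mm bore along y at x = 0, 85 mm up
- load_plate (a joint): downward travel of the load plate, in m, as its red pointer shows: 0 at the top, 0.023 to 0.033 the green band, 0.028 where the bores line up, 0.046 the bottom stop. Each brass weight lowers it 0.008, each steel weight 0.016 (380 N/m). Empty it stands at 0.003 to 0.021, different each time. After a change it swings for about 0.5 s
- plate_top (a point): middle of the load plate's top, 165 mm above the bench at travel 0 and lower by the travel. The plate is 160 mm (mount's x) by 90 mm (mount's y), flat, with black rubber. Two weights fit side by side, 38 mm either side of this point in x, long sides along y
- block_bore (a point): centre of the 18 mm bore, along y, in the steel block (48 mm long in y) that hangs under the load plate between the cheeks and sinks with it; 113 mm above the bench at travel 0, 85 mm at travel 28 mm
- bore_entry (a point): centre of the 18 mm entry bore on the outer face of the cheek on the mount's -y side, 85 mm above the bench; its axes are the mount's
- pin_grip (a point): loose lock pin on the bench, 210 mm long, 0.2 kg: square red handle 24 x 24 mm, round steel shaft of 16 mm. This point is on its axis, half-way up, in the black grooves: grip here to stay clear of the plate. Its y axis points to the nose. The handle reaches from 35 mm behind this point to 85 mm ahead (steel shoulder), the shaft on to 175 mm; its last 16 mm taper to 4 mm
- pin_shoulder (a point): centre of the pin's square shoulder, 85 mm ahead of pin_grip; fully home it meets the cheek at bore_entry
- steel_weight_1_mid (a point): grey steel bar weight, 44 x 62 x 24 mm (x, y, z), 0.62 kg, loose; this point is its centre, half-way up
- steel_weight_2_mid (a point): grey steel bar weight, 44 x 62 x 24 mm (x, y, z), 0.62 kg, loose; this point is its centre, half-way up
- brass_weight_1_mid (a point): brass bar weight, 38 x 70 x 14 mm (x, y, z), 0.31 kg, loose; this point is its centre, half-way up
- brass_weight_2_mid (a point): brass bar weight, 38 x 70 x 14 mm (x, y, z), 0.31 kg, loose; this point is its centre, half-way up
- side_cutter: pliers with red grips, 130 mm long, a bystander on the bench
- solder_spool: spool of solder wire, 60 mm across, 38 mm high, a bystander on the bench
- screwdriver_yellow: screwdriver with yellow handle, 177 mm long, a bystander on the bench
- tape_black: roll of black tape, 66 mm across, a bystander on the bench
There are look-alikes about, which are no part of the job. What is shaped like the part that bears pin_grip but turquoise is not meant. Leave any blue look-alike of the part that bears brass_weight_2_mid alone.

How it is judged:
By the outcome, as a careful person would: the job done as asked, in the order asked, and still so for the second after the job is handed in, with the robot touching nothing.
It also fails if it takes over 72 s, if anything falls off the work surface, if the arm or the gripper's body presses on something with over 40 N, if the wrist force passes 120 N, or if a joint passes its speed limit or range.

### The arm

A 6-joint arm with a two-finger parallel gripper is mounted at the origin on a cart in front of the work surface, level with it; the furniture and walls round the work are solid. World frame = base frame: x ahead of the robot, y to its left, z up, the work surface at z = 0. Lengths are in m, angles in rad, forces in N, time in s.
With the tool pointing down it reaches from about 0.35 to 0.775 m from the base axis. Payload 7.3 kg.
Tool frame: the origin (TCP) lies between the finger pads; the fingertips stand 8 mm ahead of it and the grasp point (between the pads) lies 11 mm behind it; z points along the fingers, y is the line along which they close (so a half turn about z gives the same grasp; the last joint's range is limited). The gripper opens to 92 mm and grips with 3 to 60 N. Pads are 19 mm wide; open, the fingers measure 130 mm over their backs; the gripper's body (75 mm by 190 mm) begins 47 mm behind the grasp point.
Start: joints at [0.982, 0.342, 1.524, -0, 1.275, -0.146], TCP at [0.225, 0.474, 0.235] pointing down, gripper open.
Joint ranges: [-2.53, 2.53], [-0.77, 2.02], [0.04, 2.7], [-1, 4.14], [0.28, 2.66], [-3.11, 3.11]. Speed limits (rad/s): [2.57, 2.57, 3.14, 3.14, 3.14, 3.14].

### API

Orientations are given as [roll, pitch, yaw] about the fixed x, y, z axes, in that order (R = Rz(yaw) Ry(pitch) Rx(roll)).
In Python, from bench import sense, grab_frame, finish_job, search_frame gives the robot as it stands.
- The arm moves only by the tool drive_tool, never from a script. Its argument "increments" is a list of rows, each a list of 7 numbers: the shift along the tool's x, y, z in cm, then the turn, a rotation vector about the tool's x, y, z in rad, then the closure, from 0 (fully open) to 1 (shut). In form: [[x, y, z, rx, ry, rz, jaw], ...]. A call has 1 to 10 rows; each row shifts and turns the commanded pose from where the row before left it, along the tool's axes as they then stand; what a row does not reach is not made up. A row lasts 1/12 s, in which the tool goes at most 41.7 mm and 7.16 degrees, less where a joint would pass 70% of its speed; a pose out of reach is approached as far as the arm can. A call with a gripper value outside its range is refused whole. The fingers move at their own pace and stop on an object; "squeeze" is the grip in N (left out, the last holds). Time passes only in rows, so rows that do not move let the fingers close. It gives the time, the measured TCP pose, the force, the opening and the grip force at its end, in the units of the state.
- sense(): the state, without advancing time (a new reading comes with each control period).
- grab_frame(name): name is "scene" or "top" or "wrist"; returns a dict with "color" (400x640x3 uint8, red, green, blue), "K" (3x3 intrinsics, pixels), "D" ([k1, k2, p1, p2, k3] as OpenCV has them; the pictures are not rectified), "world_from_camera" (4x4, takes a point from camera to world coordinates). Camera axes: x right, y down, z forward; pixel columns grow to the right and rows downward; lengths in m; the calibration is good to about 2 mm. A picture is of the moment at which its call begins. There is no depth.
- finish_job(): hands the job in; it is judged then, once.
Trained networks look in a picture, given as the dict that the camera call returned (one of the last four; its "shot" number tells which), for a name from the list of things; names that differ only in an ending like _2 or _b are one class to them, and where a whole thing is asked for, a point or a joint stands for the part that bears it (a point fixed in the world has none). Each returns a list of dicts, best first, with "p" (0 to 1); they miss things now and then, are a little off and sometimes report something else, mostly with a low value. They report only what shows in the picture. A call takes as long as a camera call. They do not tell look-alikes from the thing itself.
- search_frame(picture, label): "rect" ([left, top, right, bottom] in pixels, round what is visible of it).
The state is a dict: "time_s": time; "qpos": joint angles; "qd": joint speeds; "tau": joint torques, N m; "ee_pos": TCP position; "ee_rot": TCP orientation; "ft_force": force on the tool from outside, world axes, zero at the start; "torque": the same for the moment, N m; "finger_gap": finger opening in m; "gripper_force": force on a finger pad.
Only numpy, scipy, OpenCV 4.12 (cv2) and the standard library are available. Lean on these libraries where they do the work, as an engineer would, in place of code of your own. Each camera call takes 0.05 s, during which the arm holds its last target. There are 200 camera calls.

## Working session

There is one attempt and no reset: what is moved stays moved. The work goes in short steps, Python scripts to look and compute and a tool call to move; the robot and the scene stay as the last step left them, time stands still between calls to the robot, and variables do not carry over. Pictures are saved under pics/ and viewed, at most 10 in all, crops included, and the job is handed in when it is done.

Besides the shell and the picture viewer there is one more tool, called after ">>>" as name(argument=value, ...) on one line, values as JSON. drive_tool: Moves the arm, as the interface text tells. Its arguments: {"type":"object","properties":{"increments":{"type":"array"},"squeeze":{"type":"number"}},"required":["increments"]}

```bash
mkdir -p pics; python3 - <<'E'
from bench import *
import cv2
for n in ["scene","top"]:
    f=grab_frame(n); cv2.imwrite(f"pics/{n}0.png",f["color"][:,:,::-1])
    print(n,f["K"].tolist(),f["D"],f["world_from_camera"].round(4).tolist())
    for l in ["spring_mount","pin_grip","steel_weight_1_mid","brass_weight_1_mid","load_plate"]:
        print(l,[(round(d["p"],2),[round(v) for v in d["rect"]]) for d in search_frame(f,l)])
print(sense())
E
```

```text
scene [[386.7389015134747, 0.0, 311.29075450563045], [0.0, 386.7389015134747, 206.13932050102073], [0.0, 0.0, 1.0]] [-0.04204852  0.          0.          0.          0.        ] [[0.8998, -0.3283, 0.2875, 0.1196], [-0.4362, -0.6947, 0.572, -1.0283], [0.0119, -0.64, -0.7683, 1.2246], [0.0, 0.0, 0.0, 1.0]]
spring_mount [(0.71, [270, 171, 317, 226])]
pin_grip [(0.91, [297, 253, 334, 296]), (0.65, [342, 310, 374, 361]), (0.47, [344, 228, 364, 251])]
steel_weight_1_mid [(0.72, [262, 141, 278, 156]), (0.19, [299, 253, 335, 298])]
brass_weight_1_mid [(0.67, [253, 160, 266, 180])]
load_plate [(0.39, [344, 225, 362, 254])]
top [[387.52858707739335, 0.0, 328.2287094101959], [0.0, 387.52858707739335, 197.36959968979545], [0.0, 0.0, 1.0]] [-0.00513983  0.          0.          0.          0.        ] [[-0.0144, -0.9975, 0.0697, 0.4399], [-0.9998, 0.0154, 0.0129, -0.212], [-0.014, -0.0695, -0.9975, 1.3605], [0.0, 0.0, 0.0, 1.0]]
spring_mount [(0.95, [280, 178, 316, 240])]
pin_grip [(0.89, [449, 185, 484, 239]), (0.78, [364, 217, 422, 232]), (0.48, [213, 180, 233, 196])]
steel_weight_1_mid [(0.59, [182, 186, 202, 201])]
brass_weight_1_mid [(0.65, [214, 217, 237, 230])]
load_plate [(0.57, [280, 177, 313, 235])]
{'time_s': 0.6, 'qpos': array([ 9.82008580e-01,  3.41992324e-01,  1.52410503e+00,  8.61937205e-06,
        1.27541878e+00, -1.46002928e-01]), 'qd': array([ 0.00020419, -0.00186611, -0.00106153,  0.00081456,  0.00242968,
        0.00068182]), 'tau': array([-1.17360822e-03, -4.30926311e+01, -2.44396144e+01,  7.17672450e-02,
        4.83844138e-02, -4.72805368e-06]), 'ee_pos': array([0.22492491, 0.47438879, 0.23474274]), 'ee_rot': array([3.14151574e+00, 2.97458112e-06, 2.69880533e+00]), 'ft_force': array([-0.49630576,  0.44877082,  0.45069916]), 'torque': array([-0.05178173, -0.00251566, -0.01960703]), 'gripper_force': 0.0, 'finger_gap': 0.09183306042635343}
```

```bash
python3 - <<'E'
import cv2
a=cv2.imread("pics/top0.png")[120:280,150:500]; b=cv2.imread("pics/scene0.png")[110:380,200:420]
cv2.imwrite("pics/top0c.png",cv2.resize(a,(800,366),interpolation=cv2.INTER_CUBIC))
cv2.imwrite("pics/scene0c.png",cv2.resize(b,None,fx=2.2,fy=2.2,interpolation=cv2.INTER_CUBIC))
E
```

```text
(no output)
```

View pics/top0c.png

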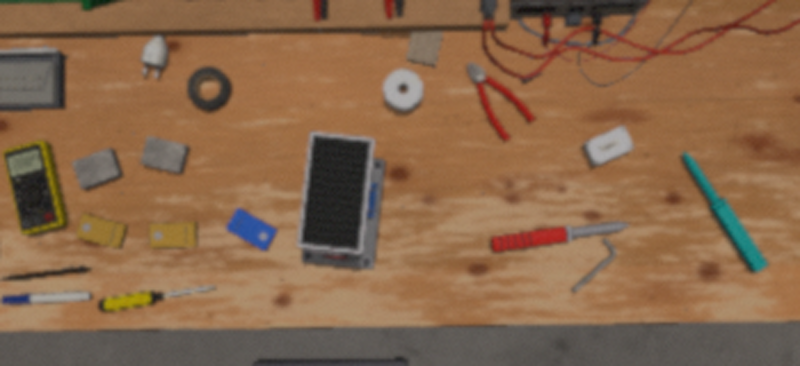

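View pics/scene0c.png

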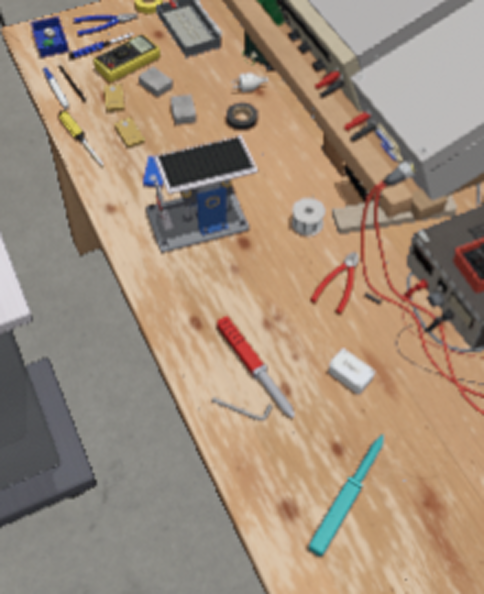

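The red pin lies right of the mount with its nose to -y (right in the picture). The mount is at the crop's centre, with steel and brass weights to its left and the blue look-alike just beside it. The turquoise look-alike is at far right.

```bash
cat > h.py <<'E'
import numpy as np, cv2
from scipy.spatial.transform import Rotation as R
from bench import *
def ray(f,uv,z):
    n=cv2.undistortPoints(np.array([[uv]],float),np.array(f["K"]),np.array(f["D"]))[0,0]
    T=np.array(f["world_from_camera"]); d=T[:3,:3]@[n[0],n[1],1]; o=T[:3,3]
    return o+d*(z-o[2])/d[2]
def proj(f,P):
    T=np.linalg.inv(np.array(f["world_from_camera"])); P=np.atleast_2d(P)
    return cv2.projectPoints(P,cv2.Rodrigues(T[:3,:3])[0],T[:3,3],np.array(f["K"]),np.array(f["D"]))[0][:,0]
def save(f,name): cv2.imwrite("pics/"+name,f["color"][:,:,::-1])
E
python3 - <<'E'
from h import *
f=grab_frame("top")
for n,u,v,z in [("steel a",97,168,.024),("steel b",164,155,.024),("brass a",101,231,.014),("brass b",172,235,.014),("blue",252,229,.014),("pin tail",492,243,.012),("pin nose",625,227,.012),("shoulder",568,234,.012),
 ("pl1",313,133,.155),("pl2",374,139,.155),("pl3",360,250,.155),("pl4",300,244,.155)]:
    print(n,ray(f,(150+u/2.2857,120+v/2.2857),z).round(3)[:2])
w=grab_frame("wrist"); save(w,"w0.png")
T=np.array(w["world_from_camera"]); print(np.array(w["K"])[0,0],T.round(3)); s=sense()
B=np.eye(4);B[:3,:3]=R.from_euler("xyz",s["ee_rot"]).as_matrix();B[:3,3]=s["ee_pos"]
print((np.linalg.inv(B)@T).round(4),s["time_s"])
for l in ["steel_weight_1_mid","brass_weight_1_mid"]: print(l,[(round(d["p"],2),np.round(d["rect"])) for d in search_frame(w,l)])
E
```

```text
steel a [0.554 0.278]
steel b [0.572 0.175]
brass a [0.458 0.274]
brass b [0.451 0.165]
blue [0.458 0.043]
pin tail [ 0.432 -0.321]
pin nose [ 0.453 -0.523]
shoulder [ 0.444 -0.437]
pl1 [ 0.586 -0.068]
pl2 [ 0.577 -0.151]
pl3 [ 0.426 -0.131]
pl4 [ 0.435 -0.049]
287.4436800417018 [[ 0.429  0.863  0.267  0.153]
 [ 0.903 -0.41  -0.127  0.508]
 [ 0.     0.295 -0.955  0.386]
 [ 0.     0.     0.     1.   ]]
[[-1.000e-03 -9.554e-01 -2.952e-01  7.970e-02]
 [ 1.000e+00 -1.000e-03 -3.000e-04 -5.000e-04]
 [-0.000e+00 -2.952e-01  9.554e-01 -1.511e-01]
 [ 0.000e+00  0.000e+00  0.000e+00  1.000e+00]] 0.7
steel_weight_1_mid []
brass_weight_1_mid []
```

View pics/w0.png

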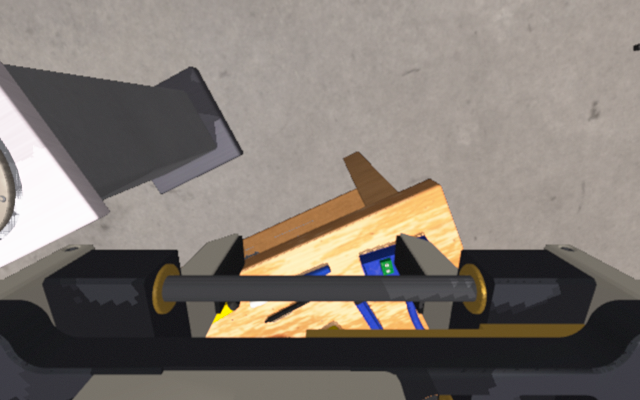

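The wrist view is mostly floor: the gripper hides everything below row 250, and only the bench corner is in sight. I'll write a planner and look from above the weights.

```bash
cat >> h.py <<'E'
def plan(pos,rpy,jaw,step=3.6,n=None,start=None):
    """rows from the present pose to a target; prints them rounded"""
    s=sense(); p0,r0=start if start else (s["ee_pos"],s["ee_rot"])
    p0=np.array(p0);q=R.from_euler("xyz",r0); qt=R.from_euler("xyz",rpy)
    rv=(q.inv()*qt).as_rotvec(); d=np.array(pos)-p0
    n=n or int(max(np.ceil(np.linalg.norm(d)*100/step),np.ceil(np.linalg.norm(rv)/.115),1))
    rows=[]
    for i in range(n):
        sh=q.inv().apply(d/n)*100; rows.append([*sh.round(2),*(rv/n).round(4),jaw]); q=q*R.from_rotvec(rv/n)
    print(n,"rows:",[[float(round(v,4))+0. for v in r] for r in rows])
E
python3 -c "
from h import *
plan([.49,.22,.30],[np.pi,0,3.01],0)"
```

```text
11 rows: [[-3.17, -1.06, -0.59, 0.0, 0.0, -0.0283, 0.0], [-3.14, -1.15, -0.59, 0.0, 0.0, -0.0283, 0.0], [-3.1, -1.23, -0.59, 0.0, 0.0, -0.0283, 0.0], [-3.07, -1.32, -0.59, 0.0, 0.0, -0.0283, 0.0], [-3.03, -1.41, -0.59, 0.0, 0.0, -0.0283, 0.0], [-2.99, -1.49, -0.59, 0.0, 0.0, -0.0283, 0.0], [-2.94, -1.58, -0.59, 0.0, 0.0, -0.0283, 0.0], [-2.9, -1.66, -0.59, 0.0, 0.0, -0.0283, 0.0], [-2.85, -1.74, -0.59, 0.0, 0.0, -0.0283, 0.0], [-2.8, -1.82, -0.59, 0.0, 0.0, -0.0283, 0.0], [-2.75, -1.9, -0.59, 0.0, 0.0, -0.0283, 0.0]]
```

>>> drive_tool(increments=[[-3.2, -1.1, -0.6, 0, 0, -0.03, 0], [-3.1, -1.2, -0.6, 0, 0, -0.03, 0], [-3.1, -1.2, -0.6, 0, 0, -0.03, 0], [-3.1, -1.3, -0.6, 0, 0, -0.03, 0], [-3.0, -1.4, -0.6, 0, 0, -0.03, 0], [-3.0, -1.5, -0.6, 0, 0, -0.03, 0], [-2.9, -1.6, -0.6, 0, 0, -0.03, 0], [-2.9, -1.7, -0.6, 0, 0, -0.03, 0], [-5.0, -3.0, -0.6, 0, 0, -0.03, 0], [0, 0, 0, 0, 0, 0, 0]])

```text
time_s: 1.63
ee_pos: [0.4534, 0.2572, 0.2877]
ee_rot: [-3.141, 0.004, 2.965]
ft_force: [-0.3, -0.2, 0.3]
finger_gap: 0.092
gripper_force: 0.0
```

```bash
python3 - <<'E'
from h import *
w=grab_frame("wrist"); save(w,"w1.png"); s=sense(); print(s["ee_pos"],s["ee_rot"],s["time_s"],s["qpos"].round(2))
for l in ["steel_weight_1_mid","brass_weight_1_mid","load_plate"]: print(l,[(round(d["p"],2),np.round(d["rect"])) for d in search_frame(w,l)])
np.save("w1.npy",w,allow_pickle=True)
E
```

```text
[0.45113103 0.25919661 0.28713936] [3.14150219e+00 1.28746347e-03 2.96375910e+00] 1.6833 [ 0.37  0.3   1.44 -0.    1.4  -1.02]
steel_weight_1_mid [(0.72, array([326., 207., 370., 248.]))]
brass_weight_1_mid [(0.84, array([235., 160., 284., 194.]))]
load_plate [(0.96, array([  2., 195.,  90., 280.]))]
```

View pics/w1.png

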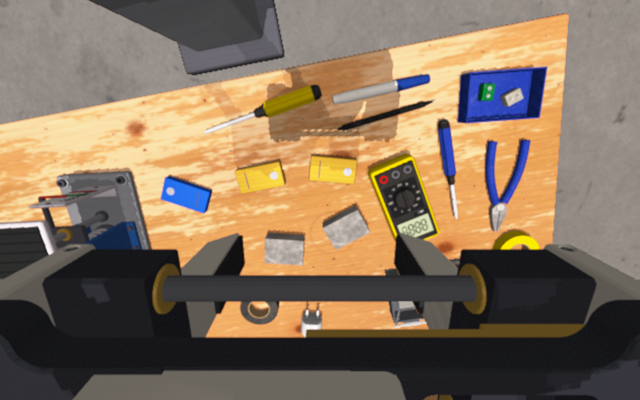

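Brasses are at about (260,177) and (333,170), steels at (285,248) and (346,227), and the blue look-alike at (186,194). Next I'll get their poses and plan a tilted look at the mount's scale.

```bash
python3 - <<'E'
from h import *
w=np.load("w1.npy",allow_pickle=True).item()
hsv=cv2.cvtColor(w["color"],cv2.COLOR_RGB2HSV)
by=cv2.inRange(hsv,(20,110,140),(35,255,255)); st=cv2.inRange(hsv,(0,0,60),(179,45,230))
for n,m,box,z in [("brassL",by,(225,150,295,203),.014),("brassR",by,(300,145,365,195),.014),("steelL",st,(255,222,315,275),.024),("steelR",st,(315,198,378,258),.024)]:
    x0,y0,x1,y1=box; M=np.zeros_like(m); M[y0:y1,x0:x1]=m[y0:y1,x0:x1]
    c=max(cv2.findContours(cv2.morphologyEx(M,cv2.MORPH_OPEN,np.ones((3,3))),0,1)[0],key=cv2.contourArea)
    P=np.array([ray(w,p[0]+0.0,z)[:2] for p in c]).astype(np.float32)
    (ctr,sz,a)=cv2.minAreaRect(P*1000); print(n,np.round(ctr,1),np.round(sz,1),round(a,1),cv2.boundingRect(c))
plan([.38,-.08,.22],[np.pi,-.5,3.01],0)
r=R.from_euler("xyz",[np.pi,0,3.01])*R.from_rotvec([0,-.5,0]); print(r.as_euler("xyz"),r.as_matrix()[:,2])
plan([.38,-.08,.23],r.as_euler("xyz"),0,step=4)
E
```

```text
brassL [453.9 165.2] [37.3 69.6] 1.1 (236, 162, 49, 31)
brassR [461.8 275.5] [68.2 37.4] 74.6 (309, 156, 48, 28)
steelL [572.6 178.3] [60.5 51.4] 75.7 (265, 234, 39, 31)
steelR [553.9 279.9] [49.1 61. ] 19.6 (324, 207, 45, 41)
10 rows: [[0.08, -3.49, 0.67, 0.001, 0.0499, -0.004, 0.0], [0.06, -3.48, 0.67, 0.001, 0.0499, -0.004, 0.0], [0.04, -3.48, 0.68, 0.001, 0.0499, -0.004, 0.0], [0.02, -3.48, 0.69, 0.001, 0.0499, -0.004, 0.0], [0.0, -3.48, 0.69, 0.001, 0.0499, -0.004, 0.0], [-0.02, -3.48, 0.69, 0.001, 0.0499, -0.004, 0.0], [-0.04, -3.48, 0.7, 0.001, 0.0499, -0.004, 0.0], [-0.06, -3.48, 0.7, 0.001, 0.0499, -0.004, 0.0], [-0.08, -3.48, 0.7, 0.001, 0.0499, -0.004, 0.0], [-0.1, -3.48, 0.7, 0.001, 0.0499, -0.004, 0.0]]
[3.14159265 0.5        3.01      ] [ 0.47528051 -0.06290696 -0.87758256]
9 rows: [[0.09, -3.87, 0.63, -0.0011, -0.0556, -0.0045, 0.0], [0.14, -3.87, 0.62, -0.0011, -0.0556, -0.0045, 0.0], [0.19, -3.87, 0.61, -0.0011, -0.0556, -0.0045, 0.0], [0.25, -3.87, 0.59, -0.0011, -0.0556, -0.0045, 0.0], [0.29, -3.87, 0.57, -0.0011, -0.0556, -0.0045, 0.0], [0.34, -3.87, 0.55, -0.0011, -0.0556, -0.0045, 0.0], [0.39, -3.87, 0.52, -0.0011, -0.0556, -0.0045, 0.0], [0.44, -3.87, 0.5, -0.0011, -0.0556, -0.0045, 0.0], [0.48, -3.87, 0.47, -0.0011, -0.0556, -0.0045, 0.0]]
```

>>> drive_tool(increments=[[0.1, -3.9, 0.6, 0, -0.056, 0, 0], [0.1, -3.9, 0.6, 0, -0.056, -0.01, 0], [0.2, -3.9, 0.6, 0, -0.056, 0, 0], [0.2, -3.9, 0.6, 0, -0.056, -0.01, 0], [0.3, -3.9, 0.6, 0, -0.056, 0, 0], [0.3, -3.9, 0.5, 0, -0.056, -0.01, 0], [0.4, -3.9, 0.5, 0, -0.056, 0, 0], [0.4, -3.9, 0.5, 0, -0.056, -0.01, 0], [0.5, -3.9, 0.5, 0, -0.056, 0, 0], [0, 0, 0, 0, 0, 0, 0]])

```text
time_s: 2.67
ee_pos: [0.3843, -0.061, 0.2348]
ee_rot: [-3.138, 0.466, 3.007]
ft_force: [-0.0, 0.5, -0.7]
finger_gap: 0.0917
gripper_force: 0.0
```

```bash
python3 - <<'E'
from h import *
w=grab_frame("wrist"); save(w,"w2.png"); s=sense(); print(s["ee_pos"],s["ee_rot"],s["time_s"],s["qpos"].round(2))
np.save("w2.npy",w,allow_pickle=True)
E
```

```text
[ 0.38498062 -0.05964088  0.23530275] [-3.13976314  0.46506181  3.00451354] 2.7167 [-0.47 -0.16  2.19  0.23  0.68 -2.05]
```

View pics/w2.png

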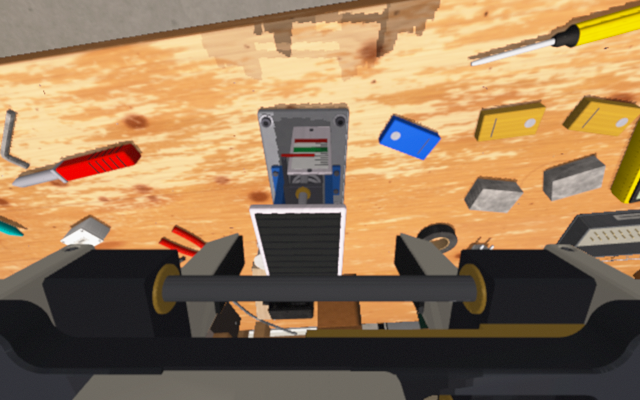

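The scale panel is visible at about (308,150): green band near row 150, red pointer at about (297,155). Enlarging it.

```bash
python3 - <<'E'
import cv2
a=cv2.imread("pics/w2.png")[100:220,240:370]
cv2.imwrite("pics/w2c.png",cv2.resize(a,None,fx=4.9,fy=4.9,interpolation=cv2.INTER_CUBIC)[::-1,::-1])
E
```

```text
(no output)
```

View pics/w2c.png

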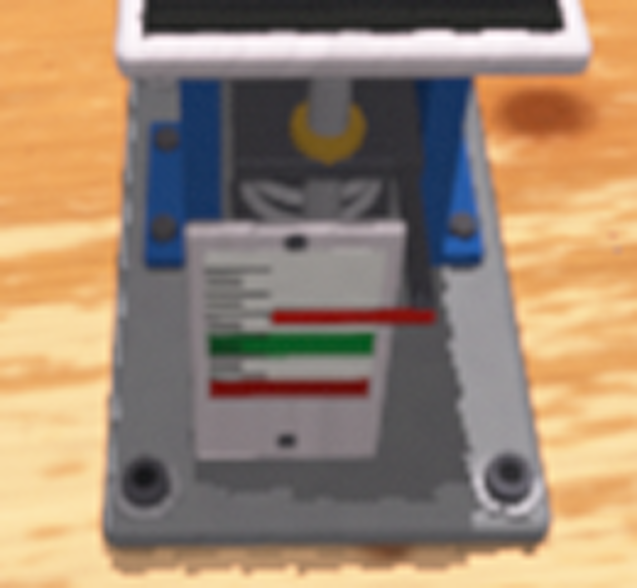

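```bash
python3 - <<'E'
from h import *
w=np.load("w2.npy",allow_pickle=True).item()
o=lambda x,y:(240+(636.5-x)/4.9,100+(587.5-y)/4.9)
a=ray(w,o(107,545),0);b=ray(w,o(548,545),0)
print("base front corners",a,b,np.linalg.norm(a-b)); d=(a-b)/np.linalg.norm(a-b); yaw=np.arctan2(-d[0],d[1]); print("yaw",yaw)
X=np.array([np.cos(yaw),np.sin(yaw),0]); c=(a+b)/2+.085*X; print("centre",c)
for z in (.145,.15,.155,.16):
    p,q=ray(w,o(120,66),z),ray(w,o(590,66),z); m=(p+q)/2
    print(z,"plate front mid",m.round(4),"w",np.linalg.norm(p-q).round(4),"exp",(c-.08*X).round(4))
for n,u in [("tail",(140,150)),("shoulder",(62,172)),("nose",(13,185))]: print(n,ray(w,u,.012).round(4))
# red handle mask
hsv=cv2.cvtColor(w["color"],cv2.COLOR_RGB2HSV); M=cv2.inRange(hsv,(170,120,90),(179,255,255))|cv2.inRange(hsv,(0,150,90),(4,255,255)); M[:,200:]=0;M[220:]=0
P=np.argwhere(M)[:,::-1]; print(len(P),P.min(0),P.max(0))
Q=np.array([ray(w,p+0.,.018)[:2] for p in P],np.float32)*1000; print(cv2.minAreaRect(Q))
E
```

```text
base front corners [ 0.41466502 -0.0305643   0.        ] [ 0.39967689 -0.14065969  0.        ] 0.1111109256491154
yaw -0.1353058020673587
centre [ 0.49139407 -0.09707793  0.        ]
0.145 plate front mid [ 0.4322 -0.089   0.145 ] w 0.0894 exp [ 0.4121 -0.0863  0.    ]
0.15 plate front mid [ 0.4273 -0.0878  0.15  ] w 0.087 exp [ 0.4121 -0.0863  0.    ]
0.155 plate front mid [ 0.4224 -0.0865  0.155 ] w 0.0847 exp [ 0.4121 -0.0863  0.    ]
0.16 plate front mid [ 0.4174 -0.0853  0.16  ] w 0.0823 exp [ 0.4121 -0.0863  0.    ]
tail [ 0.4298 -0.3098  0.012 ]
shoulder [ 0.4496 -0.4412  0.012 ]
nose [ 0.4621 -0.5319  0.012 ]
1575 [ 56 144] [139 180]
((437.9507751464844, -375.01336669921875), (29.71385955810547, 132.49343872070312), 7.47868537902832)
```

```bash
cat > fit.py <<'E'
from h import *
from scipy.optimize import differential_evolution as DE
def grads(f,s=1.0):
    g=cv2.GaussianBlur(f["color"],(0,0),s).astype(np.float32)
    return np.max(np.hypot(cv2.Sobel(g,cv2.CV_32F,1,0),cv2.Sobel(g,cv2.CV_32F,0,1)),axis=2)
def line(a,b,n=60): t=np.linspace(.03,.97,n)[:,None]; return np.array(a)*(1-t)+np.array(b)*t
def rect(hx,hy,z,which="fblr"):
    E=dict(f=((-hx,-hy,z),(-hx,hy,z)),b=((hx,-hy,z),(hx,hy,z)),l=((-hx,hy,z),(hx,hy,z)),r=((-hx,-hy,z),(hx,-hy,z)))
    return np.vstack([line(*E[k]) for k in which])
def samp(G,uv): return cv2.remap(G,uv[None].astype(np.float32)[:,:,0],uv[None].astype(np.float32)[:,:,1],cv2.INTER_LINEAR)[0]
def put(P,x,y,yaw): return R.from_euler("z",yaw).apply(P)+[x,y,0]
E
python3 - <<'E'
from fit import *
F={"w":np.load("w2.npy",allow_pickle=True).item(),"t":grab_frame("top"),"s":grab_frame("scene")}
np.save("F.npy",F,allow_pickle=True)
G={k:grads(f) for k,f in F.items()}
def score(p,ks):
    x,y,yaw,t=p; z=.165-t; tot=[]
    for k in ks:
        parts=[rect(.08,.045,z,{"w":"f","t":"fblr","s":"fblr"}[k])]
        if k=="w": parts+=[line((-.08,-.045,z),(-.02,-.045,z)),line((-.08,.045,z),(-.02,.045,z)),rect(.085,.056,0,"f")]
        if k=="t": parts+=[rect(.085,.056,0.0,"f")]
        if k=="s": parts+=[rect(.085,.056,0,"f"),rect(.085,.056,0,"r")]
        for P in parts: tot.append(samp(G[k],proj(F[k],put(P,x,y,yaw))).clip(0,400).mean())
    return -np.mean(tot)
for ks in ["wts","wt","w","ts","t","s"]:
    r=DE(score,[(.48,.52),(-.115,-.085),(-.2,-.05),(0,.03)],args=(ks,),seed=1,maxiter=60,popsize=20); print(ks,r.x.round(4),round(r.fun,1))
E
```

```text
wts [ 0.5154 -0.0994 -0.1234  0.016 ] -205.1
wt [ 0.5155 -0.0994 -0.1214  0.0162] -234.0
w [ 0.5153 -0.0994 -0.1237  0.016 ] -280.7
ts [ 0.4855 -0.0954 -0.1195  0.0209] -192.3
t [ 0.4839 -0.0974 -0.1087  0.029 ] -168.8
s [ 0.4867 -0.0939 -0.1157  0.0229] -216.8
```

```bash
cat > fit2.py <<'E'
from fit import *
F=np.load("F.npy",allow_pickle=True).item()
F["t"]["color"]=cv2.imread("pics/top0.png")[:,:,::-1].copy(); F["s"]["color"]=cv2.imread("pics/scene0.png")[:,:,::-1].copy()
G={k:grads(f,1.0 if k=="w" else .8) for k,f in F.items()}
def score(p,ks):
    x,y,yaw,t=p; z=.165-t; tot=[]
    for k in ks:
        parts=[rect(.08,.045,z,e) for e in {"w":"f","t":"fblr","s":"fblr"}[k]]
        if k=="w": parts+=[line((-.08,-.045,z),(-.02,-.045,z)),line((-.08,.045,z),(-.02,.045,z)),rect(.085,.056,0,"f")]
        if k=="t": parts+=[rect(.085,.056,0.0,"f"),rect(.085,.056,0.0,"r")]
        if k=="s": parts+=[rect(.085,.056,0,"f"),rect(.085,.056,0,"r")]
        for P in parts: tot.append(samp(G[k],proj(F[k],put(P,x,y,yaw))).clip(0,400).mean())
    return -np.mean(tot)
if __name__=="__main__":
  for ks in ["wts","w","ts","t","s"]:
    r=DE(score,[(.48,.52),(-.115,-.085),(-.2,-.05),(0,.03)],args=(ks,),seed=1,maxiter=60,popsize=20); print(ks,r.x.round(4),round(r.fun,1))
  for x in np.arange(.485,.52,.004):
    r=DE(lambda p:score([x,*p],"w"),[(-.115,-.085),(-.2,-.05),(0,.03)],seed=1,maxiter=30); print(x.round(3),r.x.round(4),round(r.fun,1))
E
python3 fit2.py
```

```text
wts [ 0.515  -0.1001 -0.1361  0.0161] -196.9
w [ 0.5153 -0.0994 -0.1237  0.016 ] -280.7
ts [ 0.5037 -0.0985 -0.1254  0.0191] -195.1
t [ 0.5027 -0.0985 -0.1185  0.0298] -168.6
s [ 0.5058 -0.096  -0.1143  0.022 ] -240.0
0.485 [-0.0932 -0.0521  0.0163] -178.5
0.489 [-0.0965 -0.134   0.0159] -190.1
0.493 [-0.1039 -0.1262  0.0003] -202.4
0.497 [-0.1048 -0.1389  0.    ] -221.8
0.501 [-0.1048 -0.1282  0.0017] -228.0
0.505 [-0.09   -0.1207  0.0041] -210.4
0.509 [-0.1034 -0.1221  0.0093] -208.9
0.513 [-0.0989 -0.1249  0.0141] -259.6
0.517 [-0.0997 -0.1244  0.0167] -274.9
```

```bash
sed -i 's/x,y,yaw,t=p;/x,y,yaw,t,o=p;/; s/rect(.085,.056,0\(.0\)\?,"\(.\)")/(rect(.085,.056,0,"\2")-[o,0,0])/g' fit2.py; sed -i '/for x in/,$d; s/(0,.03)\]/(0,.03),(-.005,.025)]/' fit2.py; python3 fit2.py
python3 - <<'E'
from fit import *
w=np.load("w2.npy",allow_pickle=True).item()
for p in [(453.9,165.2,14),(461.8,275.5,14),(572.6,178.3,24)]: print(proj(w,np.array(p)/1000))
E
```

```text
wts [ 0.5039 -0.0985 -0.1311  0.0167  0.0193] -221.5
w [ 0.5149 -0.0993 -0.123   0.0156  0.025 ] -304.3
ts [ 0.503  -0.0983 -0.1184  0.0195  0.0177] -221.1
t [ 0.5022 -0.0982 -0.1175  0.0299  0.0183] -184.9
s [ 0.5053 -0.0958 -0.1168  0.0224  0.0192] -278.9
[[510.77081563 123.51869186]]
[[605.16255986 118.21963279]]
[[497.54658489 197.76152344]]
```

```bash
python3 - <<'E'
from h import *
plan([.454,.165,.14],[np.pi,0,1.59],.35)
E
```

```text
13 rows: [[0.07, 1.77, 0.79, 0.0253, 0.0296, 0.107, 0.35], [0.24, 1.77, 0.75, 0.0253, 0.0296, 0.107, 0.35], [0.41, 1.76, 0.71, 0.0253, 0.0296, 0.107, 0.35], [0.57, 1.72, 0.68, 0.0253, 0.0296, 0.107, 0.35], [0.73, 1.67, 0.66, 0.0253, 0.0296, 0.107, 0.35], [0.89, 1.6, 0.64, 0.0253, 0.0296, 0.107, 0.35], [1.04, 1.51, 0.63, 0.0253, 0.0296, 0.107, 0.35], [1.17, 1.41, 0.63, 0.0253, 0.0296, 0.107, 0.35], [1.3, 1.29, 0.63, 0.0253, 0.0296, 0.107, 0.35], [1.41, 1.16, 0.64, 0.0253, 0.0296, 0.107, 0.35], [1.51, 1.02, 0.65, 0.0253, 0.0296, 0.107, 0.35], [1.59, 0.87, 0.68, 0.0253, 0.0296, 0.107, 0.35], [1.66, 0.72, 0.7, 0.0253, 0.0296, 0.107, 0.35]]
```

>>> drive_tool(increments=[[0.1, 1.8, 0.8, 0.025, 0.03, 0.107, 0.35], [0.2, 1.8, 0.75, 0.025, 0.03, 0.107, 0.35], [0.4, 1.8, 0.7, 0.025, 0.03, 0.107, 0.35], [0.6, 1.7, 0.7, 0.025, 0.03, 0.107, 0.35], [0.7, 1.7, 0.65, 0.025, 0.03, 0.107, 0.35], [0.9, 1.6, 0.65, 0.025, 0.03, 0.107, 0.35], [1.0, 1.5, 0.6, 0.025, 0.03, 0.107, 0.35], [1.2, 1.4, 0.6, 0.025, 0.03, 0.107, 0.35], [1.3, 1.3, 0.6, 0.025, 0.03, 0.107, 0.35], [1.4, 1.2, 0.65, 0.025, 0.03, 0.107, 0.35]])

```text
time_s: 3.65
ee_pos: [0.4115, 0.0917, 0.1705]
ee_rot: [3.064, 0.148, 2.086]
ft_force: [-0.4, -0.2, -0.3]
finger_gap: 0.0597
gripper_force: 0.0
```

```bash
python3 - <<'E'
from h import *
plan([.454,.165,.10],[np.pi,0,1.59],.35)
E
```

```text
5 rows: [[1.05, 1.36, 1.38, 0.0224, 0.0252, 0.1001, 0.35], [1.15, 1.28, 1.38, 0.0224, 0.0252, 0.1001, 0.35], [1.24, 1.19, 1.38, 0.0224, 0.0252, 0.1001, 0.35], [1.32, 1.09, 1.38, 0.0224, 0.0252, 0.1001, 0.35], [1.39, 0.99, 1.39, 0.0224, 0.0252, 0.1001, 0.35]]
```

>>> drive_tool(increments=[[0.8, 1.0, 1.0, 0.02, 0.025, 0.08, 0.35], [0.9, 1.0, 1.2, 0.02, 0.025, 0.08, 0.35], [1.0, 1.0, 1.2, 0.02, 0.02, 0.08, 0.35], [1.0, 1.0, 1.2, 0.02, 0.02, 0.08, 0.35], [1.0, 0.8, 1.0, 0.02, 0.02, 0.08, 0.35], [0, 0, 0, 0, 0, 0, 0.35], [0, 0, 0, 0, 0, 0, 0.35]])

```text
time_s: 4.23
ee_pos: [0.4442, 0.1474, 0.1129]
ee_rot: [3.134, 0.021, 1.697]
ft_force: [0.4, -0.3, 0.2]
finger_gap: 0.0597
gripper_force: 0.0
```

```bash
cat >> h.py <<'E'
def find(f,lo,hi,z,c,r=60):
    "min-area rect (mm, deg) of the colour blob about world point c"
    m=cv2.inRange(cv2.cvtColor(f["color"],cv2.COLOR_RGB2HSV),lo,hi); u,v=proj(f,[*c,z])[0].round().astype(int)
    M=np.zeros_like(m); a,b=max(v-r,0),max(u-r,0); M[a:v+r,b:u+r]=m[a:v+r,b:u+r]
    cs=cv2.findContours(cv2.morphologyEx(M,cv2.MORPH_OPEN,np.ones((3,3))),0,1)[0]
    k=max(cs,key=cv2.contourArea)
    return cv2.minAreaRect(np.array([ray(f,p[0]+0.,z)[:2] for p in k],np.float32)*1000),cv2.boundingRect(k)
BR=((20,110,140),(35,255,255))
E
python3 - <<'E'
from h import *
w=grab_frame("wrist"); s=sense(); print(s["ee_pos"],s["ee_rot"],s["time_s"])
save(w,"w3.png")
print(find(w,*BR,.014,(.454,.165),80))
plan([.454,.165,.011],[np.pi,0,1.59],.35)
E
```

```text
[0.44409856 0.14680221 0.11339823] [3.1332793  0.02097573 1.69644365] 4.2833
(((454.719970703125, 172.32791137695312), (36.69942855834961, 53.78284454345703), 1.2143700122833252), (311, 143, 47, 61))
3 rows: [[0.63, 0.38, 3.4, 0.0031, 0.0068, 0.0355, 0.35], [0.62, 0.36, 3.41, 0.0031, 0.0068, 0.0355, 0.35], [0.61, 0.35, 3.41, 0.0031, 0.0068, 0.0355, 0.35]]
```

>>> drive_tool(increments=[[1.0, 0.6, 1.5, 0.005, 0.01, 0.05, 0.35], [0.9, 0.5, 2.0, 0.004, 0.01, 0.055, 0.35], [0, 0, 2.5, 0, 0, 0, 0.35], [0, 0, 2.2, 0, 0, 0, 0.35], [0, 0, 1.5, 0, 0, 0, 0.35], [0, 0, 0, 0, 0, 0, 0.35], [0, 0, 0, 0, 0, 0, 0.35]])

```text
time_s: 4.87
ee_pos: [0.4537, 0.1651, 0.0167]
ee_rot: [3.141, -0.0, 1.588]
ft_force: [0.3, -0.3, -0.0]
finger_gap: 0.0597
gripper_force: 0.0
```

>>> drive_tool(increments=[[0, 0, 0.5, 0, 0, 0, 0.35], [0, 0, 0, 0, 0, 0, 0.8], [0, 0, 0, 0, 0, 0, 0.8], [0, 0, 0, 0, 0, 0, 0.8], [0, 0, 0, 0, 0, 0, 0.8], [0, 0, -2, 0, 0, 0, 0.8], [0, 0, -3.5, 0, 0, 0, 0.8], [0, 0, -4, 0, 0, 0, 0.8], [0, 0, -4, 0, 0, 0, 0.8], [0, 0, -4, 0, 0, 0, 0.8]], squeeze=30)

```text
time_s: 5.7
ee_pos: [0.4532, 0.1645, 0.1878]
ee_rot: [-3.141, -0.0, 1.586]
ft_force: [1.4, 0.4, -2.9]
finger_gap: 0.038
gripper_force: 30.0
```

```bash
python3 - <<'E'
from h import *
plan([.4663,-.0939,.20],[np.pi,0,1.449],.8,start=([.4537,.165,.188],[np.pi,0,1.588]))
E
```

```text
8 rows: [[-3.24, 0.1, -0.15, 0.0, 0.0, 0.0174, 0.8], [-3.24, 0.16, -0.15, 0.0, 0.0, 0.0174, 0.8], [-3.23, 0.21, -0.15, 0.0, 0.0, 0.0174, 0.8], [-3.23, 0.27, -0.15, 0.0, 0.0, 0.0174, 0.8], [-3.22, 0.33, -0.15, 0.0, 0.0, 0.0174, 0.8], [-3.22, 0.38, -0.15, 0.0, 0.0, 0.0174, 0.8], [-3.21, 0.44, -0.15, 0.0, 0.0, 0.0174, 0.8], [-3.2, 0.49, -0.15, 0.0, 0.0, 0.0174, 0.8]]
```

Held (gap 38 mm, 3 N weight). Carrying it over the plate.

>>> drive_tool(increments=[[-3.2, 0.1, -0.15, 0, 0, 0.017, 0.8], [-3.2, 0.2, -0.15, 0, 0, 0.017, 0.8], [-3.2, 0.2, -0.15, 0, 0, 0.017, 0.8], [-3.2, 0.3, -0.15, 0, 0, 0.017, 0.8], [-3.2, 0.3, -0.15, 0, 0, 0.017, 0.8], [-3.2, 0.4, -0.15, 0, 0, 0.018, 0.8], [-3.2, 0.4, -0.15, 0, 0, 0.018, 0.8], [-3.2, 0.5, -0.15, 0, 0, 0.018, 0.8], [0, 0, 0, 0, 0, 0, 0.8], [0, 0, 0, 0, 0, 0, 0.8]])

```text
time_s: 6.53
ee_pos: [0.4662, -0.0936, 0.1978]
ee_rot: [-3.141, -0.001, 1.444]
ft_force: [-0.5, 0.0, -3.7]
finger_gap: 0.0374
gripper_force: 30.0
```

```bash
python3 - <<'E'
from h import *
s=sense();print(s["ee_pos"],s["ee_rot"],s["time_s"])
plan([.4663,-.0939,.168],[np.pi,0,1.449],.8)
E
```

```text
[ 0.46616332 -0.09358608  0.19777872] [-3.14143886e+00 -1.02359643e-03  1.44365036e+00] 6.5333
1 rows: [[-0.03, 0.02, 2.98, -0.0002, -0.001, -0.0053, 0.8]]
```

>>> drive_tool(increments=[[0, 0, 1.4, 0, 0, 0, 0.8], [0, 0, 1.0, 0, 0, 0, 0.8], [0, 0, 0.4, 0, 0, 0, 0.8], [0, 0, 0.2, 0, 0, 0, 0.8], [0, 0, 0.2, 0, 0, 0, 0.8], [0, 0, 0.2, 0, 0, 0, 0.8], [0, 0, 0.2, 0, 0, 0, 0.8], [0, 0, 0, 0, 0, 0, 0.8], [0, 0, 0, 0, 0, 0, 0.8]])

```text
time_s: 7.28
ee_pos: [0.4667, -0.0922, 0.1623]
ee_rot: [3.141, -0.001, 1.447]
ft_force: [0.0, 1.7, -2.1]
finger_gap: 0.0377
gripper_force: 30.0
```

>>> drive_tool(increments=[[0, 0, 0.2, 0, 0, 0, 0.8], [0, 0, 0.1, 0, 0, 0, 0.8], [0, 0, 0, 0, 0, 0, 0.8], [0, 0, 0, 0, 0, 0, 0.8]])

```text
time_s: 7.62
ee_pos: [0.4668, -0.0923, 0.1592]
ee_rot: [3.14, -0.001, 1.447]
ft_force: [1.3, 0.8, -0.8]
finger_gap: 0.0379
gripper_force: 30.0
```

>>> drive_tool(increments=[[0, 0, 0, 0, 0, 0, 0.8]])

```text
time_s: 7.7
ee_pos: [0.4668, -0.0923, 0.1592]
ee_rot: [3.14, -0.001, 1.447]
ft_force: [0.2, -1.1, -1.5]
finger_gap: 0.0378
gripper_force: 30.0
```

>>> drive_tool(increments=[[0, 0, 0.15, 0, 0, 0, 0.8], [0, 0, 0.1, 0, 0, 0, 0.8], [0, 0, 0, 0, 0, 0, 0.8], [0, 0, 0, 0, 0, 0, 0.8], [0, 0, 0, 0, 0, 0, 0.8]])

```text
time_s: 8.12
ee_pos: [0.4668, -0.0923, 0.1566]
ee_rot: [3.141, -0.001, 1.447]
ft_force: [-0.4, 2.0, 0.4]
finger_gap: 0.0377
gripper_force: 30.0
```

>>> drive_tool(increments=[[0, 0, 0, 0, 0, 0, 0.68], [0, 0, 0, 0, 0, 0, 0.4], [0, 0, 0, 0, 0, 0, 0.4], [0, 0, -1, 0, 0, 0, 0.4], [0, 0, -3, 0, 0, 0, 0.3], [0, 0, -4, 0, 0, 0, 0.3]])

```text
time_s: 8.62
ee_pos: [0.4647, -0.0918, 0.2351]
ee_rot: [-3.135, -0.002, 1.447]
ft_force: [1.9, 0.8, 0.3]
finger_gap: 0.0623
gripper_force: 0.0
```

```bash
python3 - <<'E'
from h import *
plan([.4618,.2755,.11],[np.pi,0,1.302],.35,start=([.466,-.092,.240],[np.pi,0,1.447]),n=10)
E
```

```text
10 rows: [[3.64, -0.5, 1.3, 0.0, 0.0, 0.0145, 0.35], [3.63, -0.55, 1.3, 0.0, 0.0, 0.0145, 0.35], [3.63, -0.6, 1.3, 0.0, 0.0, 0.0145, 0.35], [3.62, -0.65, 1.3, 0.0, 0.0, 0.0145, 0.35], [3.61, -0.71, 1.3, 0.0, 0.0, 0.0145, 0.35], [3.6, -0.76, 1.3, 0.0, 0.0, 0.0145, 0.35], [3.58, -0.81, 1.3, 0.0, 0.0, 0.0145, 0.35], [3.57, -0.86, 1.3, 0.0, 0.0, 0.0145, 0.35], [3.56, -0.91, 1.3, 0.0, 0.0, 0.0145, 0.35], [3.55, -0.97, 1.3, 0.0, 0.0, 0.0145, 0.35]]
```

>>> drive_tool(increments=[[3.6, -0.5, 1.3, 0, 0, 0.014, 0.35], [3.6, -0.6, 1.3, 0, 0, 0.014, 0.35], [3.6, -0.6, 1.3, 0, 0, 0.014, 0.35], [3.6, -0.7, 1.3, 0, 0, 0.014, 0.35], [3.6, -0.7, 1.3, 0, 0, 0.014, 0.35], [3.6, -0.8, 1.3, 0, 0, 0.015, 0.35], [3.6, -0.8, 1.3, 0, 0, 0.015, 0.35], [3.6, -0.9, 1.3, 0, 0, 0.015, 0.35], [3.6, -0.9, 1.3, 0, 0, 0.015, 0.35], [3.5, -0.9, 1.3, 0, 0, 0.015, 0.35]])

```text
time_s: 9.45
ee_pos: [0.4606, 0.2763, 0.1062]
ee_rot: [3.141, -0.001, 1.302]
ft_force: [-0.1, -0.2, 0.4]
finger_gap: 0.0596
gripper_force: 0.0
```

>>> drive_tool(increments=[[0, 0, 0, 0, 0, 0, 0.35], [0, 0, 0, 0, 0, 0, 0.35], [0, 0, 0, 0, 0, 0, 0.35]])

```text
time_s: 9.7
ee_pos: [0.4609, 0.2743, 0.1067]
ee_rot: [3.141, -0.0, 1.303]
ft_force: [0.4, -0.1, 0.6]
finger_gap: 0.0596
gripper_force: 0.0
```

```bash
python3 - <<'E'
from h import *
w=grab_frame("wrist"); s=sense(); print(s["ee_pos"],s["ee_rot"],s["time_s"])
save(w,"w4.png")
print(find(w,*BR,.014,(.462,.2755),80))
plan([.4618,.2755,.011],[np.pi,0,1.302],.35)
E
```

```text
[0.4611888  0.27379142 0.10706694] [ 3.14077665e+00 -5.26427376e-04  1.30169491e+00] 9.75
(((465.3570251464844, 284.67913818359375), (50.26298522949219, 35.884437561035156), 74.6054458618164), (300, 164, 42, 56))
3 rows: [[0.06, 0.0, 3.2, 0.0003, -0.0002, -0.0001, 0.35], [0.06, 0.0, 3.2, 0.0003, -0.0002, -0.0001, 0.35], [0.06, 0.0, 3.2, 0.0003, -0.0002, -0.0001, 0.35]]
```

>>> drive_tool(increments=[[0.2, 0.1, 2.5, 0, 0, 0, 0.35], [0, 0, 3.5, 0, 0, 0, 0.35], [0, 0, 2.6, 0, 0, 0, 0.35], [0, 0, 1.0, 0, 0, 0, 0.35], [0, 0, 0, 0, 0, 0, 0.35], [0, 0, 0, 0, 0, 0, 0.35], [0, 0, 0, 0, 0, 0, 0.8], [0, 0, 0, 0, 0, 0, 0.8], [0, 0, 0, 0, 0, 0, 0.8], [0, 0, 0, 0, 0, 0, 0.8]])

```text
time_s: 10.58
ee_pos: [0.4629, 0.2763, 0.0115]
ee_rot: [3.14, -0.002, 1.302]
ft_force: [2.1, -1.6, 5.9]
finger_gap: 0.0375
gripper_force: 25.1
```

```bash
python3 - <<'E'
from h import *
s=sense(); p=s["ee_pos"]; print(p)
# target: 38 mm on the +x side
print([.504+.038*np.cos(-.122),-.0985+.038*np.sin(-.122)])
plan([.5417,-.1031,.21],[np.pi,0,1.449],.8,start=(p+[0,0,.175],s["ee_rot"]),n=10)
E
```

```text
[0.46289944 0.27632974 0.01146201]
[np.float64(0.5417175545873272), np.float64(-0.10312450818487681)]
10 rows: [[-3.45, 1.77, -0.24, 0.0002, -0.0001, -0.0147, 0.8], [-3.47, 1.72, -0.24, 0.0002, -0.0001, -0.0147, 0.8], [-3.5, 1.67, -0.24, 0.0002, -0.0001, -0.0147, 0.8], [-3.52, 1.61, -0.24, 0.0002, -0.0001, -0.0147, 0.8], [-3.55, 1.56, -0.24, 0.0002, -0.0001, -0.0147, 0.8], [-3.57, 1.51, -0.24, 0.0002, -0.0001, -0.0147, 0.8], [-3.59, 1.46, -0.24, 0.0002, -0.0001, -0.0147, 0.8], [-3.61, 1.4, -0.24, 0.0002, -0.0001, -0.0147, 0.8], [-3.63, 1.35, -0.24, 0.0002, -0.0001, -0.0147, 0.8], [-3.65, 1.3, -0.24, 0.0002, -0.0001, -0.0147, 0.8]]
```

>>> drive_tool(increments=[[0, 0, -1.5, 0, 0, 0, 0.8], [0, 0, -4, 0, 0, 0, 0.8], [0, 0, -4, 0, 0, 0, 0.8], [0, 0, -4, 0, 0, 0, 0.8], [0, 0, -4, 0, 0, 0, 0.8]])

```text
time_s: 11.0
ee_pos: [0.4617, 0.2759, 0.1874]
ee_rot: [-3.141, -0.0, 1.302]
ft_force: [0.9, 0.2, -2.7]
finger_gap: 0.0375
gripper_force: 30.0
```

>>> drive_tool(increments=[[-3.5, 1.8, -0.3, 0, 0, -0.015, 0.8], [-3.5, 1.7, -0.2, 0, 0, -0.015, 0.8], [-3.5, 1.7, -0.2, 0, 0, -0.015, 0.8], [-3.5, 1.6, -0.2, 0, 0, -0.015, 0.8], [-3.5, 1.6, -0.2, 0, 0, -0.015, 0.8], [-3.6, 1.5, -0.2, 0, 0, -0.015, 0.8], [-3.6, 1.5, -0.2, 0, 0, -0.015, 0.8], [-3.6, 1.4, -0.2, 0, 0, -0.014, 0.8], [-3.6, 1.4, -0.2, 0, 0, -0.014, 0.8], [-3.6, 1.3, -0.3, 0, 0, -0.014, 0.8]])

```text
time_s: 11.83
ee_pos: [0.5427, -0.1048, 0.2073]
ee_rot: [-3.141, -0.001, 1.45]
ft_force: [1.0, 0.8, -4.0]
finger_gap: 0.0379
gripper_force: 30.0
```

>>> drive_tool(increments=[[0, 0, 0, 0, 0, 0, 0.8], [0, 0, 0, 0, 0, 0, 0.8], [0, 0, 0, 0, 0, 0, 0.8]])

```text
time_s: 12.08
ee_pos: [0.5425, -0.1026, 0.207]
ee_rot: [-3.141, -0.002, 1.448]
ft_force: [-0.1, 0.4, -3.4]
finger_gap: 0.0372
gripper_force: 30.0
```

>>> drive_tool(increments=[[0, 0, 2.2, 0, 0, 0, 0.8], [0, 0, 1.7, 0, 0, 0, 0.8], [0, 0, 0.6, 0, 0, 0, 0.8], [0, 0, 0.2, 0, 0, 0, 0.8], [0, 0, 0.2, 0, 0, 0, 0.8], [0, 0, 0.2, 0, 0, 0, 0.8], [0, 0, 0.2, 0, 0, 0, 0.8], [0, 0, 0.2, 0, 0, 0, 0.8], [0, 0, 0, 0, 0, 0, 0.8], [0, 0, 0, 0, 0, 0, 0.8]])

```text
time_s: 12.92
ee_pos: [0.5434, -0.103, 0.1529]
ee_rot: [3.14, -0.001, 1.449]
ft_force: [0.4, 0.7, -2.3]
finger_gap: 0.0377
gripper_force: 30.0
```

>>> drive_tool(increments=[[0, 0, 0.15, 0, 0, 0, 0.8], [0, 0, 0.1, 0, 0, 0, 0.8], [0, 0, 0, 0, 0, 0, 0.8], [0, 0, 0, 0, 0, 0, 0.8], [0, 0, 0, 0, 0, 0, 0.8]])

```text
time_s: 13.33
ee_pos: [0.5434, -0.103, 0.1502]
ee_rot: [3.141, -0.001, 1.449]
ft_force: [0.4, 0.7, -0.6]
finger_gap: 0.0377
gripper_force: 30.0
```

>>> drive_tool(increments=[[0, 0, 0.1, 0, 0, 0, 0.8], [0, 0, 0, 0, 0, 0, 0.8], [0, 0, 0, 0, 0, 0, 0.65], [0, 0, 0, 0, 0, 0, 0.45], [0, 0, 0, 0, 0, 0, 0.45], [0, 0, -1, 0, 0, 0, 0.45], [0, 0, -3, 0, 0, 0, 0.45], [0, 0, -4, 0, 0, 0, 0.3], [0, 0, 0, 0, 0, 0, 0.3], [0, 0, 0, 0, 0, 0, 0.3]])

```text
time_s: 14.17
ee_pos: [0.5445, -0.1035, 0.2325]
ee_rot: [3.135, 0.001, 1.449]
ft_force: [0.6, 0.7, -0.4]
finger_gap: 0.063
gripper_force: 0.0
```

```bash
python3 - <<'E'
from h import *
s=sense();print(s["ee_pos"])
plan([.375,-.08,.23],[np.pi,.5,3.01],0,n=15)
E
```

```text
[ 0.5444771  -0.10353209  0.23245666]
15 rows: [[0.02, -1.14, 0.01, -0.0256, -0.0258, -0.1018, 0.0], [0.13, -1.13, -0.02, -0.0256, -0.0258, -0.1018, 0.0], [0.25, -1.11, -0.06, -0.0256, -0.0258, -0.1018, 0.0], [0.36, -1.08, -0.09, -0.0256, -0.0258, -0.1018, 0.0], [0.46, -1.03, -0.13, -0.0256, -0.0258, -0.1018, 0.0], [0.56, -0.98, -0.17, -0.0256, -0.0258, -0.1018, 0.0], [0.65, -0.91, -0.21, -0.0256, -0.0258, -0.1018, 0.0], [0.74, -0.84, -0.25, -0.0256, -0.0258, -0.1018, 0.0], [0.81, -0.75, -0.29, -0.0256, -0.0258, -0.1018, 0.0], [0.87, -0.66, -0.33, -0.0256, -0.0258, -0.1018, 0.0], [0.93, -0.56, -0.37, -0.0256, -0.0258, -0.1018, 0.0], [0.97, -0.45, -0.41, -0.0256, -0.0258, -0.1018, 0.0], [1.0, -0.34, -0.44, -0.0256, -0.0258, -0.1018, 0.0], [1.01, -0.23, -0.47, -0.0256, -0.0258, -0.1018, 0.0], [1.02, -0.11, -0.5, -0.0256, -0.0258, -0.1018, 0.0]]
```

>>> drive_tool(increments=[[0, -1.1, 0, -0.026, -0.026, -0.1, 0.3], [0.1, -1.1, 0, -0.026, -0.026, -0.1, 0.3], [0.25, -1.1, -0.1, -0.026, -0.026, -0.1, 0.3], [0.35, -1.1, -0.1, -0.026, -0.026, -0.1, 0.3], [0.45, -1.0, -0.1, -0.026, -0.026, -0.1, 0.3], [0.55, -1.0, -0.2, -0.026, -0.026, -0.1, 0.3], [0.65, -0.9, -0.2, -0.026, -0.026, -0.1, 0.3], [0.75, -0.8, -0.2, -0.026, -0.026, -0.1, 0.3], [0.8, -0.7, -0.3, -0.026, -0.026, -0.1, 0.3], [0.9, -0.7, -0.3, -0.026, -0.026, -0.1, 0.3]])

```text
time_s: 15.0
ee_pos: [0.4306, -0.0864, 0.227]
ee_rot: [3.041, 0.339, 2.448]
ft_force: [0.4, 0.8, 0.6]
finger_gap: 0.0641
gripper_force: 0.0
```

>>> drive_tool(increments=[[0.9, -0.6, -0.4, -0.026, -0.026, -0.1, 0.3], [1.0, -0.4, -0.4, -0.026, -0.026, -0.1, 0.3], [1.0, -0.3, -0.4, -0.026, -0.026, -0.1, 0.3], [1.0, -0.2, -0.5, -0.026, -0.026, -0.1, 0.3], [1.0, -0.1, -0.5, -0.026, -0.026, -0.1, 0.3], [0, 0, 0, 0, 0, 0, 0.3], [0, 0, 0, 0, 0, 0, 0.3], [0, 0, 0, 0, 0, 0, 0.3]])

```text
time_s: 15.67
ee_pos: [0.3804, -0.0782, 0.2272]
ee_rot: [3.117, 0.487, 2.93]
ft_force: [0.3, 0.3, 0.0]
finger_gap: 0.064
gripper_force: 0.0
```

```bash
python3 - <<'E'
from h import *
w=grab_frame("wrist"); save(w,"w5.png"); s=sense(); print(s["ee_pos"],s["ee_rot"],s["time_s"],s["qpos"].round(2))
np.save("w5.npy",w,allow_pickle=True)
u,v=proj(w,[.41,-.085,.07])[0].astype(int); print(u,v)
a=max(v-65,0);b=u-65; c=w["color"][a:a+120,b:b+130,::-1]; print(b,a)
cv2.imwrite("pics/w5c.png",cv2.resize(c,None,fx=4.9,fy=4.9,interpolation=cv2.INTER_CUBIC)[::-1,::-1])
E
```

```text
[ 0.38059882 -0.07803608  0.2271646 ] [3.11719641 0.48733334 2.9313698 ] 15.7167 [-0.55 -0.16  2.23  0.3   0.64 -2.12]
315 143
250 78
```

View pics/w5c.png

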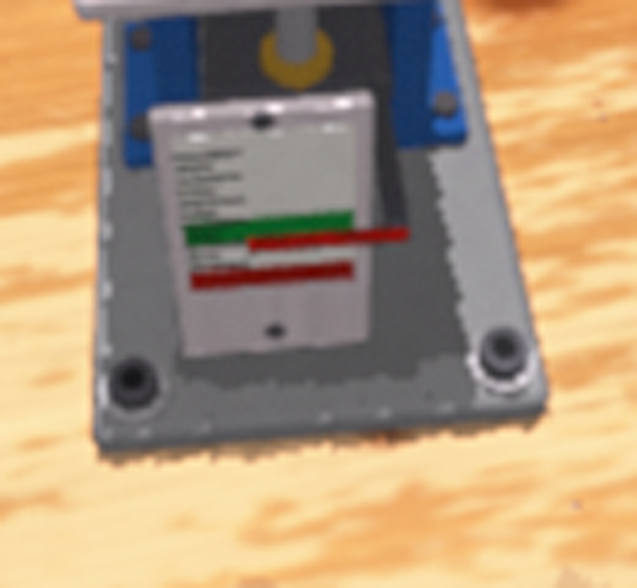

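The pointer sits at the lower part of the green band, and it appears low because the camera looks down past it. Force equilibrium at placing gives a travel of about 27–28 mm. On to the pin.

```bash
python3 - <<'E'
from h import *
plan([.44,-.44,.20],[np.pi,0,1.71],.3,n=14)
E
```

```text
14 rows: [[-0.75, -2.45, 0.56, 0.0227, 0.0293, 0.0858, 0.3], [-0.98, -2.37, 0.59, 0.0227, 0.0293, 0.0858, 0.3], [-1.19, -2.26, 0.61, 0.0227, 0.0293, 0.0858, 0.3], [-1.4, -2.13, 0.62, 0.0227, 0.0293, 0.0858, 0.3], [-1.6, -1.99, 0.62, 0.0227, 0.0293, 0.0858, 0.3], [-1.78, -1.83, 0.62, 0.0227, 0.0293, 0.0858, 0.3], [-1.95, -1.66, 0.6, 0.0227, 0.0293, 0.0858, 0.3], [-2.1, -1.47, 0.58, 0.0227, 0.0293, 0.0858, 0.3], [-2.23, -1.27, 0.55, 0.0227, 0.0293, 0.0858, 0.3], [-2.35, -1.06, 0.51, 0.0227, 0.0293, 0.0858, 0.3], [-2.44, -0.85, 0.46, 0.0227, 0.0293, 0.0858, 0.3], [-2.52, -0.63, 0.4, 0.0227, 0.0293, 0.0858, 0.3], [-2.57, -0.4, 0.34, 0.0227, 0.0293, 0.0858, 0.3], [-2.61, -0.17, 0.27, 0.0227, 0.0293, 0.0858, 0.3]]
```

>>> drive_tool(increments=[[-0.8, -2.5, 0.5, 0.023, 0.029, 0.086, 0.3], [-1.0, -2.4, 0.6, 0.023, 0.029, 0.086, 0.3], [-1.2, -2.3, 0.6, 0.023, 0.029, 0.086, 0.3], [-1.4, -2.1, 0.6, 0.023, 0.029, 0.086, 0.3], [-1.6, -2.0, 0.6, 0.023, 0.029, 0.086, 0.3], [-1.8, -1.8, 0.6, 0.023, 0.029, 0.086, 0.3], [-2.0, -1.7, 0.6, 0.023, 0.029, 0.086, 0.3], [-2.1, -1.5, 0.6, 0.023, 0.029, 0.086, 0.3], [-2.2, -1.3, 0.5, 0.023, 0.029, 0.086, 0.3], [-2.4, -1.1, 0.5, 0.023, 0.029, 0.086, 0.3]])

```text
time_s: 16.55
ee_pos: [0.4236, -0.3397, 0.2095]
ee_rot: [3.074, 0.132, 2.044]
ft_force: [0.9, -0.9, -0.0]
finger_gap: 0.0641
gripper_force: 0.0
```

>>> drive_tool(increments=[[-2.4, -0.8, 0.5, 0.023, 0.029, 0.086, 0.3], [-2.5, -0.6, 0.4, 0.023, 0.029, 0.086, 0.3], [-2.6, -0.4, 0.3, 0.023, 0.029, 0.086, 0.3], [-2.6, -0.2, 0.3, 0.023, 0.029, 0.086, 0.3], [0, 0, 0, 0, 0, 0, 0.3], [0, 0, 0, 0, 0, 0, 0.3], [0, 0, 0, 0, 0, 0, 0.3]])

```text
time_s: 17.13
ee_pos: [0.4402, -0.4406, 0.2015]
ee_rot: [-3.14, 0.004, 1.71]
ft_force: [-0.5, -0.3, -0.3]
finger_gap: 0.064
gripper_force: 0.0
```

```bash
python3 - <<'E'
from h import *
w=grab_frame("wrist"); save(w,"w6.png"); np.save("w6.npy",w,allow_pickle=True); s=sense(); print(s["ee_pos"],s["ee_rot"],s["time_s"],s["qpos"].round(2))
E
```

```text
[ 0.44009535 -0.44030014  0.20215733] [-3.1409088   0.00498671  1.71012349] 17.1833 [-0.91  0.54  1.29 -0.    1.3  -1.05]
```

View pics/w6.png

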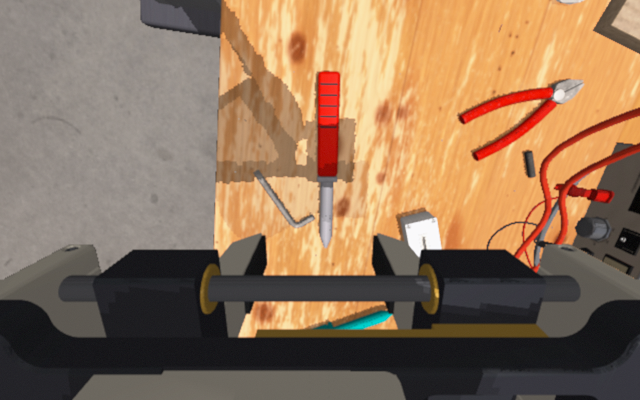

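Pin is at column ~328: tail at row 71, shoulder at ~180, nose at 248. The hex key near the shaft is clear of the grip.

```bash
python3 - <<'E'
from h import *
w=np.load("w6.npy",allow_pickle=True).item()
hsv=cv2.cvtColor(w["color"],cv2.COLOR_RGB2HSV); M=cv2.inRange(hsv,(172,150,50),(179,255,255))|cv2.inRange(hsv,(0,170,50),(4,255,255)); M[:,:300]=0;M[:,355:]=0;M[:60]=0;M[200:]=0
M=cv2.morphologyEx(M,cv2.MORPH_CLOSE,np.ones((7,7)))
ys=np.where(M.any(1))[0]; print("rows",ys.min(),ys.max())
mid=[];wd=[]
for y in ys[3:-3]:
    x=np.where(M[y])[0]; a=ray(w,(x.min()-.5,y+.0),.024);b=ray(w,(x.max()+.5,y+.0),.024); mid.append((a+b)/2); wd.append(np.linalg.norm(a-b))
mid=np.array(mid); print("width",np.median(wd))
k=np.polyfit(mid[:,1],mid[:,0],1); print("x=%.4f y + %.4f"%tuple(k),np.std(np.polyval(k,mid[:,1])-mid[:,0]))
uc=[np.where(M[y])[0].mean() for y in (ys.min()+2,ys.max()-2)]
t24=ray(w,(uc[0],ys.min()-.5),.024);t0=ray(w,(uc[0],ys.min()-.5),.0);sh=ray(w,(uc[1],ys.max()+.5),.024);nose=ray(w,(326,248),.012)
print("tail",t24,t0,"shoulder",sh,"len",np.linalg.norm(t24-sh),"nose",nose)
d=np.array([-k[0],-1,0]);d/=np.linalg.norm(d); yaw=np.arctan2(d[1],d[0]); print("nose dir",d,yaw)
for n,p in [("from nose",nose-.175*d),("from shoulder",sh-.085*d),("tail",t24+.035*d)]: print(n,p)
E
```

```text
rows 72 175
width 0.0228269705044567
x=-0.1321 y + 0.3911 0.00016361809969192586
tail [ 0.43348808 -0.3220412   0.024     ] [ 0.43377985 -0.31918549  0.        ] shoulder [ 0.44816912 -0.43249668  0.024     ] len 0.11142686687984281 nose [ 0.46168103 -0.53118426  0.012     ]
nose dir [ 0.13094128 -0.99139013  0.        ] -1.439477954060427
from nose [ 0.43876631 -0.35769099  0.012     ]
from shoulder [ 0.43703911 -0.34822852  0.024     ]
tail [ 0.43807102 -0.35673985  0.024     ]
```

```bash
python3 - <<'E'
from h import *
plan([.4383,-.357,.06],[np.pi,0,1.702],.4,n=4)
E
```

```text
4 rows: [[2.09, 0.25, 3.54, -0.0002, 0.0012, 0.002, 0.4], [2.08, 0.24, 3.55, -0.0002, 0.0012, 0.002, 0.4], [2.08, 0.24, 3.55, -0.0002, 0.0012, 0.002, 0.4], [2.07, 0.23, 3.55, -0.0002, 0.0012, 0.002, 0.4]]
```

>>> drive_tool(increments=[[2.1, 0.25, 3.5, 0, 0.001, 0.002, 0.4], [2.1, 0.25, 3.5, 0, 0.001, 0.002, 0.4], [2.1, 0.25, 3.5, 0, 0.001, 0.002, 0.4], [2.1, 0.2, 3.0, 0, 0.001, 0.002, 0.4], [0, 0, 0, 0, 0, 0, 0.4], [0, 0, 0, 0, 0, 0, 0.4], [0, 0, 0, 0, 0, 0, 0.4]])

```text
time_s: 17.77
ee_pos: [0.4389, -0.3578, 0.0688]
ee_rot: [3.14, 0.004, 1.702]
ft_force: [0.4, -0.0, 0.3]
finger_gap: 0.0553
gripper_force: 0.0
```

>>> drive_tool(increments=[[0, 0, 2.5, 0, 0, 0, 0.4], [0, 0, 2.5, 0, 0, 0, 0.4], [0, 0, 0.75, 0, 0, 0, 0.4], [0, 0, 0, 0, 0, 0, 0.4], [0, 0, 0, 0, 0, 0, 0.4], [0, 0, 0, 0, 0, 0, 0.9], [0, 0, 0, 0, 0, 0, 0.9], [0, 0, 0, 0, 0, 0, 0.9], [0, 0, 0, 0, 0, 0, 0.9], [0, 0, 0, 0, 0, 0, 0.9]], squeeze=45)

```text
time_s: 18.6
ee_pos: [0.4381, -0.3576, 0.0101]
ee_rot: [3.141, 0.002, 1.701]
ft_force: [-1.2, 0.2, 0.1]
finger_gap: 0.0265
gripper_force: 0.0
```

```bash
python3 - <<'E'
from h import *
s=sense();p=s["ee_pos"]
plan([.495,-.13,.29],[np.pi,0,1.702],.9,start=(p+[0,0,.15],s["ee_rot"]),n=8)
E
```

```text
8 rows: [[2.72, 1.08, -1.63, 0.0, 0.0003, -0.0001, 0.9], [2.73, 1.08, -1.63, 0.0, 0.0003, -0.0001, 0.9], [2.73, 1.08, -1.63, 0.0, 0.0003, -0.0001, 0.9], [2.73, 1.08, -1.63, 0.0, 0.0003, -0.0001, 0.9], [2.73, 1.08, -1.63, 0.0, 0.0003, -0.0001, 0.9], [2.73, 1.08, -1.63, 0.0, 0.0003, -0.0001, 0.9], [2.73, 1.08, -1.62, 0.0, 0.0003, -0.0001, 0.9], [2.73, 1.08, -1.62, 0.0, 0.0003, -0.0001, 0.9]]
```

Still closing; allow time, then lift.

>>> drive_tool(increments=[[0, 0, 0, 0, 0, 0, 0.9], [0, 0, 0, 0, 0, 0, 0.9], [0, 0, 0, 0, 0, 0, 0.9], [0, 0, -1, 0, 0, 0, 0.9], [0, 0, -3, 0, 0, 0, 0.9], [0, 0, -3.5, 0, 0, 0, 0.9], [0, 0, -3.5, 0, 0, 0, 0.9], [0, 0, -3.5, 0, 0, 0, 0.9], [0, 0, -0.5, 0, 0, 0, 0.9]])

```text
time_s: 19.35
ee_pos: [0.4398, -0.3592, 0.1664]
ee_rot: [3.136, 0.01, 1.701]
ft_force: [1.3, -1.3, -2.6]
finger_gap: 0.0237
gripper_force: 45.0
```

>>> drive_tool(increments=[[2.7, 1.1, -1.6, 0, 0, 0, 0.9], [2.7, 1.1, -1.6, 0, 0, 0, 0.9], [2.7, 1.1, -1.6, 0, 0, 0, 0.9], [2.7, 1.1, -1.6, 0, 0, 0, 0.9], [2.7, 1.1, -1.6, 0, 0, 0, 0.9], [2.7, 1.1, -1.6, 0, 0, 0, 0.9], [2.7, 1.1, -1.6, 0, 0, 0, 0.9], [2.7, 1.1, -1.6, 0, 0, 0, 0.9], [0, 0, 0, 0, 0, 0, 0.9], [0, 0, 0, 0, 0, 0, 0.9]])

```text
time_s: 20.18
ee_pos: [0.4972, -0.1302, 0.2878]
ee_rot: [3.141, 0.002, 1.704]
ft_force: [-0.9, 0.2, -1.5]
finger_gap: 0.0238
gripper_force: 45.0
```

```bash
cat > fit3.py <<'E'
from fit import *
w=grab_frame("wrist"); save(w,"w7.png"); np.save("w7.npy",w,allow_pickle=True); s=sense(); print(s["ee_pos"],s["ee_rot"],s["time_s"],s["finger_gap"])
E
python3 fit3.py; python3 - <<'E'
from fit import *
w=np.load("w7.npy",allow_pickle=True).item(); G=grads(w,1.0)
for z in (.132,.137,.142):
  def sc(p):
    x,y,yaw=p; t=[]
    for e in "fbl": 
        uv=proj(w,put(rect(.08,.045,z,e),x,y,yaw)); t.append(samp(G,uv).clip(0,400).mean())
    return -np.mean(t)
  r=DE(sc,[(.485,.52),(-.115,-.085),(-.17,-.08)],seed=1,maxiter=60,popsize=25); print(z,r.x.round(4),r.fun)
  print(proj(w,put(np.array([(-.08,.045,z),(.08,.045,z),(.08,-.045,z),(-.08,-.045,z)]),*r.x)).round().tolist())
E
```

```text
[ 0.49668516 -0.13111793  0.28693163] [-3.14054402e+00  1.57279370e-03  1.70271231e+00] 20.2333 0.02383856421789823
0.132 [ 0.5044 -0.1029 -0.1184] -304.1293029785156
[[264.0, 100.0], [414.0, 140.0], [387.0, 218.0], [248.0, 184.0]]
0.137 [ 0.5064 -0.1032 -0.1172] -278.0525817871094
[[265.0, 101.0], [417.0, 141.0], [389.0, 220.0], [249.0, 186.0]]
0.142 [ 0.4997 -0.1021 -0.1188] -267.5967102050781
[[257.0, 98.0], [412.0, 140.0], [385.0, 220.0], [241.0, 185.0]]
```

View pics/w7.png

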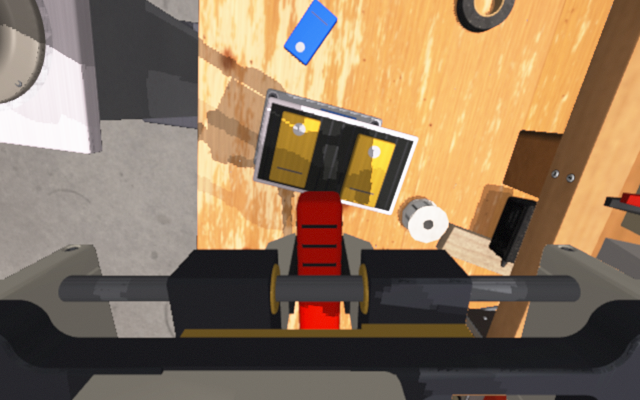

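Both brasses lie well side by side on the plate, corners about (270,100), (417,138), (392,214) and (254,180). Fitting with the plate height free gives pose and travel.

```bash
python3 - <<'E'
from fit import *
w=np.load("w7.npy",allow_pickle=True).item()
for s in (.7,1.0,1.5):
  G=grads(w,s)
  def sc(p,edges="fbl",full=0):
    x,y,yaw,z=p; t=[]
    for e in edges: t.append(samp(G,proj(w,put(rect(.08,.045,z,e),x,y,yaw))).clip(0,500).mean())
    uv=proj(w,put(line((.02,-.045,z),(.08,-.045,z)),x,y,yaw)); t.append(samp(G,uv).clip(0,500).mean())
    return np.round(t) if full else -np.mean(t)
  r=DE(sc,[(.49,.515),(-.11,-.09),(-.15,-.09),(.122,.155)],seed=1,maxiter=80,popsize=25); print(s,r.x.round(4),round(r.fun),sc(r.x,full=1))
  for z in (.128,.132,.136,.140):
    q=DE(lambda p:sc([*p,z]),[(.49,.515),(-.11,-.09),(-.15,-.09)],seed=1,maxiter=50); print("   ",z,q.x.round(4),round(q.fun))
E
```

```text
0.7 [ 0.5119 -0.0984 -0.1109  0.1227] -398 [381. 387. 352. 470.]
    0.128 [ 0.5051 -0.0984 -0.1277] -345
    0.132 [ 0.505  -0.098  -0.1216] -360
    0.136 [ 0.5075 -0.098  -0.1136] -328
    0.14 [ 0.5071 -0.091  -0.1311] -307
1.0 [ 0.512  -0.0982 -0.11    0.1223] -343 [324. 321. 286. 441.]
    0.128 [ 0.5056 -0.0986 -0.13  ] -304
    0.132 [ 0.5046 -0.098  -0.1221] -317
    0.136 [ 0.5031 -0.0976 -0.1121] -285
    0.14 [ 0.5026 -0.0905 -0.1296] -275
1.5 [ 0.5115 -0.1036 -0.1124  0.1223] -256 [255. 228. 328. 213.]
    0.128 [ 0.5059 -0.0986 -0.1335] -228
    0.132 [ 0.5046 -0.0981 -0.1235] -236
    0.136 [ 0.5033 -0.0977 -0.1152] -219
    0.14 [ 0.5026 -0.0906 -0.1275] -213
```

>>> drive_tool(increments=[[0, 0, 0, 0, 0, 0.12, 0.9], [0, 0, 0, 0, 0, 0.12, 0.9], [0, 0, 0, 0, 0, 0.12, 0.9], [0, 0, 0, 0, 0, 0.12, 0.9], [0, 0, 0, 0, 0, 0.12, 0.9], [0, 0, 0, 0, 0, 0.12, 0.9], [0, 0, 0, 0, 0, 0.12, 0.9], [0, 0, 0, 0, 0, 0.12, 0.9], [0, 0, 0, 0, 0, 0.12, 0.9], [0, 0, 0, 0, 0, 0.12, 0.9]])

```text
time_s: 21.07
ee_pos: [0.4962, -0.1328, 0.2859]
ee_rot: [-3.141, 0.003, 0.493]
ft_force: [-0.6, -0.5, -1.6]
finger_gap: 0.0237
gripper_force: 45.0
```

>>> drive_tool(increments=[[0, 0, 0, 0, 0, 0.12, 0.9], [0, 0, 0, 0, 0, 0.12, 0.9], [0, 0, 0, 0, 0, 0.12, 0.9], [0, 0, 0, 0, 0, 0.12, 0.9], [0, 0, 0, 0, 0, 0.12, 0.9], [0, 0, 0, 0, 0, 0.12, 0.9], [0, 0, 0, 0, 0, 0.12, 0.9], [0, 0, 0, 0, 0, 0.12, 0.9], [0, 0, 0, 0, 0, 0.12, 0.9], [0, 0, 0, 0, 0, 0.12, 0.9]])

```text
time_s: 21.9
ee_pos: [0.4962, -0.1328, 0.286]
ee_rot: [3.139, 0.001, -0.707]
ft_force: [-0.7, -0.6, -1.6]
finger_gap: 0.024
gripper_force: 45.0
```

>>> drive_tool(increments=[[0, 0, 0, 0, 0, 0.12, 0.9], [0, 0, 0, 0, 0, 0.12, 0.9], [0, 0, 0, 0, 0, 0.12, 0.9], [0, 0, 0, 0, 0, 0.12, 0.9], [0, 0, 0, 0, 0, 0.12, 0.9], [0, 0, 0, 0, 0, 0.12, 0.9], [0, 0, 0, 0, 0, 0.12, 0.9], [0, 0, 0, 0, 0, 0.12, 0.9], [0, 0, 0, 0, 0, 0, 0.9]])

```text
time_s: 22.65
ee_pos: [0.4962, -0.1327, 0.286]
ee_rot: [3.139, -0.001, -1.665]
ft_force: [-1.0, -0.1, -2.4]
finger_gap: 0.0237
gripper_force: 45.0
```

```bash
python3 - <<'E'
from h import *
s=sense();print(s["ee_pos"],s["ee_rot"],s["time_s"],s["qpos"].round(2),s["finger_gap"])
c=np.array([.5043,-.0982]);a=-.122;Y=np.array([-np.sin(a),np.cos(a)])
for d in (.241,.121): print(c-d*Y)
plan([*(c-.241*Y),.287],[np.pi,0,a-np.pi/2],.9,n=9)
E
```

```text
[ 0.49618751 -0.13272511  0.28603469] [ 3.13914928e+00 -1.25542168e-03 -1.66490572e+00] 22.65 [-0.41  0.29  1.46 -0.    1.4   2.83] 0.023708663018014924
[ 0.47497088 -0.3374087 ]
[ 0.48957459 -0.21830063]
9 rows: [[2.29, 0.02, -0.01, 0.0003, -0.0001, 0.0031, 0.9], [2.29, 0.01, -0.01, 0.0003, -0.0001, 0.0031, 0.9], [2.29, 0.01, -0.01, 0.0003, -0.0001, 0.0031, 0.9], [2.29, 0.0, -0.01, 0.0003, -0.0001, 0.0031, 0.9], [2.29, -0.01, -0.01, 0.0003, -0.0001, 0.0031, 0.9], [2.29, -0.01, -0.01, 0.0003, -0.0001, 0.0031, 0.9], [2.29, -0.02, -0.01, 0.0003, -0.0001, 0.0031, 0.9], [2.29, -0.03, -0.01, 0.0003, -0.0001, 0.0031, 0.9], [2.29, -0.04, -0.01, 0.0003, -0.0001, 0.0031, 0.9]]
```

>>> drive_tool(increments=[[2.9, 0, 0, 0, 0, 0.005, 0.9], [3.0, 0, 0, 0, 0, 0.005, 0.9], [3.0, 0, 0, 0, 0, 0.005, 0.9], [3.0, 0, 0, 0, 0, 0.005, 0.9], [3.0, 0, 0, 0, 0, 0.004, 0.9], [3.0, 0, 0, 0, 0, 0.004, 0.9], [2.8, 0, 0, 0, 0, 0, 0.9], [0, 0, 4, 0, 0, 0, 0.9], [0, 0, 4, 0, 0, 0, 0.9], [0, 0, 4, 0, 0, 0, 0.9]])

```text
time_s: 23.48
ee_pos: [0.4746, -0.339, 0.1656]
ee_rot: [-3.141, -0.002, -1.685]
ft_force: [1.9, -0.5, -1.5]
finger_gap: 0.0235
gripper_force: 45.0
```

>>> drive_tool(increments=[[0, 0, 4, 0, 0, 0, 0.9], [0, 0, 3, 0, 0, 0, 0.9], [0, 0, 0, 0, 0, 0, 0.9], [0, 0, 0, 0, 0, 0, 0.9], [0, 0, 0, 0, 0, 0, 0.9]])

```text
time_s: 23.9
ee_pos: [0.4765, -0.3389, 0.0993]
ee_rot: [-3.139, -0.003, -1.686]
ft_force: [0.1, 0.4, -1.1]
finger_gap: 0.0234
gripper_force: 45.0
```

```bash
python3 - <<'E'
from h import *
s=sense();print(s["ee_pos"],s["ee_rot"],s["time_s"])
c=np.array([.5043,-.0982]);a=-.122;Y=np.array([-np.sin(a),np.cos(a)])
plan([*(c-.241*Y),.0831],[np.pi,0,a-np.pi/2],.9)
for n in ("scene","top"):
    f=grab_frame(n); save(f,n+"8.png"); 
    T=np.linalg.inv
    print(n,"nose/entry px if ideal",proj(f,[[*(c-.066*Y),.085],[*(c-.036*Y),.085],[*(c-.156*Y),.085]]).round(1).tolist())
np.save("s8.npy",grab_frame("scene"),allow_pickle=True)
a=cv2.imread("pics/scene8.png")[150:290,230:370]; b=cv2.imread("pics/top8.png")[150:290,270:410]
cv2.imwrite("pics/c8.png",cv2.resize(np.hstack([a,b]),None,fx=2.85,fy=2.85,interpolation=cv2.INTER_CUBIC))
E
```

```text
[ 0.47648677 -0.33886946  0.09930349] [-3.13935467e+00 -3.09187794e-03 -1.68564620e+00] 23.9
1 rows: [[-0.13, 0.17, 1.62, -0.0022, -0.0031, 0.0072, 0.9]]
scene nose/entry px if ideal [[297.7, 207.5], [295.4, 201.8], [305.1, 225.4]]
top nose/entry px if ideal [[318.7, 207.4], [309.7, 206.5], [345.9, 210.3]]
```

>>> drive_tool(increments=[[-0.1, 0.15, 1.0, -0.002, -0.003, 0.007, 0.9], [0, 0, 0.6, 0, 0, 0, 0.9], [-1.0, 0, 0, 0, 0, 0, 0.9], [-1.0, 0, 0, 0, 0, 0, 0.9], [0, 0, 0, 0, 0, 0, 0.9], [0, 0, 0, 0, 0, 0, 0.9], [0, 0, 0, 0, 0, 0, 0.9]])

```text
time_s: 24.63
ee_pos: [0.4773, -0.3165, 0.0821]
ee_rot: [3.14, 0.001, -1.693]
ft_force: [0.7, -0.1, -2.2]
finger_gap: 0.0241
gripper_force: 45.0
```

```bash
python3 - <<'E'
from h import *
s=sense();p=s["ee_pos"];print(p,s["ee_rot"],s["time_s"])
c=np.array([.5043,-.0982]);a=-.122;Y=np.array([-np.sin(a),np.cos(a)]);X=np.array([Y[1],-Y[0]])
print("mount frame",(p[:2]-c)@X,(p[:2]-c)@Y)
w=grab_frame("wrist"); save(w,"w9.png"); np.save("w9.npy",w,allow_pickle=True)
print(proj(w,[[*(c-.036*Y),.085],[*(c-.046*Y),.085]]))
E
```

```text
[ 0.47734119 -0.31647392  0.08206103] [ 3.14045614e+00  9.02272242e-04 -1.69279947e+00] 24.6333
mount frame -0.00019502224791034806 -0.2199323644213468
[[319.47850612 472.89466951]
 [319.47264387 463.99031793]]
```

>>> drive_tool(increments=[[-0.5, 0, -0.1, 0, 0, 0, 0.9], [-0.5, 0, 0, 0, 0, 0, 0.9], [-0.5, 0, 0, 0, 0, 0, 0.9], [-0.4, 0, 0, 0, 0, 0, 0.9], [0, 0, 0, 0, 0, 0, 0.9], [0, 0, 0, 0, 0, 0, 0.9]])

```text
time_s: 25.18
ee_pos: [0.4795, -0.2974, 0.0828]
ee_rot: [3.14, 0.001, -1.693]
ft_force: [0.8, -0.1, -2.2]
finger_gap: 0.0232
gripper_force: 45.0
```

>>> drive_tool(increments=[[0, 0, 0, 0, 0, 0, 0.9]])

```text
time_s: 25.27
ee_pos: [0.4794, -0.2978, 0.0828]
ee_rot: [3.14, 0.001, -1.693]
ft_force: [0.8, -0.0, -1.6]
finger_gap: 0.0237
gripper_force: 45.0
```

>>> drive_tool(increments=[[-0.4, 0, 0, 0, 0, 0, 0.9], [-0.4, 0, 0, 0, 0, 0, 0.9], [-0.4, 0, 0, 0, 0, 0, 0.9], [0, 0, 0, 0, 0, 0, 0.9], [0, 0, 0, 0, 0, 0, 0.9]])

```text
time_s: 25.68
ee_pos: [0.4818, -0.2857, 0.0832]
ee_rot: [-3.141, 0.002, -1.695]
ft_force: [5.6, -0.0, -2.3]
finger_gap: 0.0236
gripper_force: 45.3
```

>>> drive_tool(increments=[[0, 0, 0, 0, 0, 0, 0.9]])

```text
time_s: 25.77
ee_pos: [0.4817, -0.2857, 0.0831]
ee_rot: [-3.141, 0.002, -1.695]
ft_force: [4.9, 0.8, -1.2]
finger_gap: 0.0234
gripper_force: 45.3
```

>>> drive_tool(increments=[[0, -0.1, 0, 0, 0, 0, 0.9], [0, 0, 0, 0, 0, 0, 0.9], [0, 0, 0, 0, 0, 0, 0.9], [0, 0, 0, 0, 0, 0, 0.9]])

```text
time_s: 26.1
ee_pos: [0.4821, -0.2857, 0.0828]
ee_rot: [3.14, 0.002, -1.694]
ft_force: [5.3, 0.6, -0.9]
finger_gap: 0.0237
gripper_force: 45.2
```

>>> drive_tool(increments=[[-0.4, 0, 0, 0, 0, 0, 0.9], [-0.4, 0, 0, 0, 0, 0, 0.9], [0, 0, 0, 0, 0, 0, 0.9], [0, 0, 0, 0, 0, 0, 0.9]])

```text
time_s: 26.43
ee_pos: [0.4832, -0.2785, 0.0831]
ee_rot: [3.141, 0.0, -1.694]
ft_force: [5.1, -2.0, -1.4]
finger_gap: 0.024
gripper_force: 45.2
```

>>> drive_tool(increments=[[0, -0.15, 0, 0, 0, 0, 0.9], [0, 0, 0, 0, 0, 0, 0.9], [0, 0, 0, 0, 0, 0, 0.9], [0, 0, 0, 0, 0, 0, 0.9]])

```text
time_s: 26.77
ee_pos: [0.4841, -0.2785, 0.0828]
ee_rot: [3.14, 0.001, -1.694]
ft_force: [2.3, -3.1, -0.8]
finger_gap: 0.024
gripper_force: 45.1
```

```bash
cat >> h.py <<'E'
def mf():
    s=sense();p=s["ee_pos"];c=np.array([.5043,-.0982]);a=-.122;Y=np.array([-np.sin(a),np.cos(a)]);X=np.array([Y[1],-Y[0]]);F=s["ft_force"]
    print("t",s["time_s"],"mount x,y mm",((p[:2]-c)@X*1e3).round(2),((p[:2]-c)@Y*1e3).round(2),"z",(p[2]*1e3).round(2),"rot",s["ee_rot"].round(4),"F",F.round(1),"M",s["torque"].round(2))
E
python3 -c "
from h import *
mf()"
```

```text
t 26.7667 mount x,y mm 1.92 -181.4 z 82.79 rot [ 3.1398e+00  1.0000e-03 -1.6935e+00] F [ 2.3 -3.1 -0.8] M [-0.31 -0.37 -0.45]
```

>>> drive_tool(increments=[[0, -0.06, 0, 0, 0, 0, 0.9], [-0.5, 0, 0, 0, 0, 0, 0.9], [-0.5, 0, 0, 0, 0, 0, 0.9], [-0.5, 0, 0, 0, 0, 0, 0.9], [0, 0, 0, 0, 0, 0, 0.9], [0, 0, 0, 0, 0, 0, 0.9]])

```text
time_s: 27.27
ee_pos: [0.4866, -0.2621, 0.0826]
ee_rot: [3.139, 0.003, -1.693]
ft_force: [2.3, 1.9, -1.1]
finger_gap: 0.0237
gripper_force: 45.1
```

```bash
python3 -c "
from h import *
mf()"
```

```text
t 27.2667 mount x,y mm 2.38 -164.79 z 82.61 rot [ 3.139e+00  2.900e-03 -1.693e+00] F [ 2.3  1.9 -1.1] M [ 0.36 -0.36 -0.4 ]
```

>>> drive_tool(increments=[[-0.5, -0.03, 0, 0, 0, 0, 0.9], [-0.5, 0, 0, 0, 0, 0, 0.9], [-0.5, 0, 0, 0, 0, 0, 0.9], [-0.5, 0, 0, 0, 0, 0, 0.9], [0, 0, 0, 0, 0, 0, 0.9], [0, 0, 0, 0, 0, 0, 0.9]])

```text
time_s: 27.77
ee_pos: [0.4894, -0.2427, 0.0827]
ee_rot: [3.139, 0.002, -1.693]
ft_force: [2.4, 0.6, -1.1]
finger_gap: 0.0237
gripper_force: 45.0
```

```bash
python3 -c "
from h import *
mf()"
```

```text
t 27.7667 mount x,y mm 2.79 -145.28 z 82.72 rot [ 3.1394e+00  2.4000e-03 -1.6931e+00] F [ 2.4  0.6 -1.1] M [ 0.25 -0.22 -0.21]
```

>>> drive_tool(increments=[[-0.5, -0.03, 0, 0, 0, 0, 0.9], [-0.5, 0, 0, 0, 0, 0, 0.9], [-0.5, 0, 0, 0, 0, 0, 0.9], [-0.4, 0, 0, 0, 0, 0, 0.9], [0, 0, 0, 0, 0, 0, 0.9], [0, 0, 0, 0, 0, 0, 0.9]])

```text
time_s: 28.27
ee_pos: [0.492, -0.2242, 0.0828]
ee_rot: [3.139, 0.002, -1.693]
ft_force: [1.3, 0.8, -2.3]
finger_gap: 0.0236
gripper_force: 45.0
```

```bash
python3 -c "
from h import *
mf()"
```

```text
t 28.2667 mount x,y mm 3.1 -126.55 z 82.77 rot [ 3.1394e+00  1.9000e-03 -1.6930e+00] F [ 1.3  0.8 -2.3] M [ 0.09 -0.01 -0.11]
```

>>> drive_tool(increments=[[-0.2, 0, 0, 0, 0, 0, 0.9], [-0.2, 0, 0, 0, 0, 0, 0.9], [-0.15, 0, 0, 0, 0, 0, 0.9], [0, 0, 0, 0, 0, 0, 0.9], [0, 0, 0, 0, 0, 0, 0.9]])

```text
time_s: 28.68
ee_pos: [0.4926, -0.2191, 0.0828]
ee_rot: [3.14, 0.002, -1.694]
ft_force: [0.8, 1.2, -1.2]
finger_gap: 0.0237
gripper_force: 45.0
```

>>> drive_tool(increments=[[-0.15, 0, 0, 0, 0, 0, 0.9], [-0.15, 0, 0, 0, 0, 0, 0.9], [0, 0, 0, 0, 0, 0, 0.9], [0, 0, 0, 0, 0, 0, 0.9]])

```text
time_s: 29.02
ee_pos: [0.4931, -0.2162, 0.0828]
ee_rot: [3.14, 0.002, -1.693]
ft_force: [0.6, 0.0, -2.5]
finger_gap: 0.0235
gripper_force: 45.0
```

```bash
python3 -c "
from h import *
mf()"
```

```text
t 29.0167 mount x,y mm 3.2 -118.44 z 82.83 rot [ 3.1397e+00  1.6000e-03 -1.6935e+00] F [ 0.6  0.  -2.5] M [ 0.08  0.06 -0.02]
```

>>> drive_tool(increments=[[-0.15, 0, 0, 0, 0, 0, 0.9], [-0.15, 0, 0, 0, 0, 0, 0.9], [0, 0, 0, 0, 0, 0, 0.9], [0, 0, 0, 0, 0, 0, 0.9]])

```text
time_s: 29.35
ee_pos: [0.4934, -0.2151, 0.083]
ee_rot: [3.14, -0.002, -1.693]
ft_force: [-1.8, -7.9, -2.3]
finger_gap: 0.0238
gripper_force: 45.0
```

>>> drive_tool(increments=[[-0.1, 0, 0, 0, 0, 0, 0.9], [-0.1, 0, 0, 0, 0, 0, 0.9], [0, 0, 0, 0, 0, 0, 0.9], [0, 0, 0, 0, 0, 0, 0.9]])

```text
time_s: 29.68
ee_pos: [0.4934, -0.2151, 0.0831]
ee_rot: [3.141, -0.004, -1.693]
ft_force: [-3.6, -15.5, -4.7]
finger_gap: 0.0237
gripper_force: 45.0
```

>>> drive_tool(increments=[[0.2, 0, 0, 0, 0, 0, 0.9], [0, 0, 0, 0, 0, 0, 0.9], [0, 0, 0, 0, 0, 0, 0.5], [0, 0, 0, 0, 0, 0, 0.4], [0, 0, 0, 0, 0, 0, 0.4], [0, 0, 0, 0, 0, 0, 0.4], [0, 0, -1, 0, 0, 0, 0.4], [0, 0, -2, 0, 0, 0, 0.4], [0, 0, -3, 0, 0, 0, 0.4], [0, 0, -3, 0, 0, 0, 0.4]])

```text
time_s: 30.52
ee_pos: [0.4932, -0.213, 0.1741]
ee_rot: [3.138, 0.002, -1.693]
ft_force: [0.7, -1.0, -0.4]
finger_gap: 0.0553
gripper_force: 0.0
```

>>> drive_tool(increments=[[3, 0, -3, 0, 0, 0, 0.4], [3, 0, -3, 0, 0, 0, 0.4], [3, 0, -2, 0, 0, 0, 0.4], [3, 0, 0, 0, 0, 0, 0.4], [2, 0, 0, 0, 0, 0, 0.4], [0, 0, 0, 0, 0, 0, 0.4], [0, 0, 0, 0, 0, 0, 0.4]])

```text
time_s: 31.1
ee_pos: [0.4763, -0.3519, 0.2519]
ee_rot: [3.14, 0.002, -1.695]
ft_force: [-0.3, 0.9, -0.4]
finger_gap: 0.0548
gripper_force: 0.0
```

```bash
python3 - <<'E'
from h import *
mf(); s=grab_frame("scene"); save(s,"scene9.png"); w=grab_frame("top"); save(w,"top9.png"); save(grab_frame("wrist"),"w9.png")
a=s["color"][130:270,220:360,::-1]; b=w["color"][150:290,260:400,::-1]; 
cv2.imwrite("pics/c9.png",cv2.resize(np.hstack([a,b]),None,fx=2.85,fy=2.85,interpolation=cv2.INTER_CUBIC))
E
```

```text
t 31.1 mount x,y mm 3.1 -255.2 z 251.86 rot [ 3.1399e+00  2.0000e-03 -1.6953e+00] F [-0.3  0.9 -0.4] M [ 0.07  0.07 -0.01]
```

View pics/c9.png

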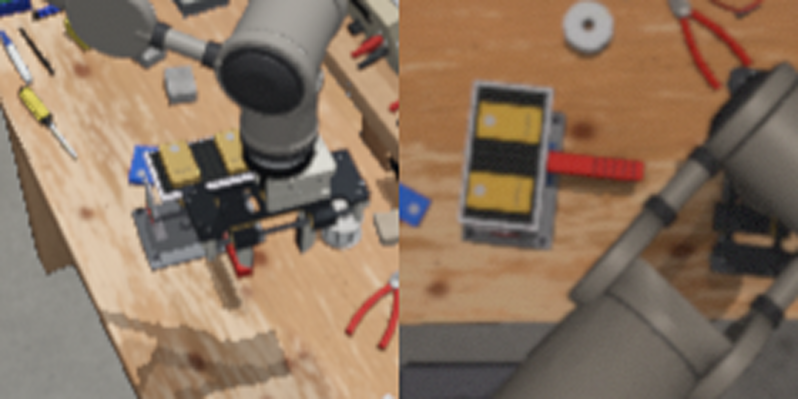

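The pin is in the mount with both brasses on the plate, and the tools and the blue look-alike look undisturbed. I'll check the tail position numerically.

```bash
python3 - <<'E'
from h import *
f=grab_frame("top"); hsv=cv2.cvtColor(f["color"],cv2.COLOR_RGB2HSV)
M=cv2.inRange(hsv,(172,140,60),(179,255,255))|cv2.inRange(hsv,(0,160,60),(5,255,255)); M[:,:440-0]=M[:,:440]; 
n,l,st,ce=cv2.connectedComponentsWithStats(M[195:220,300:500])
k=1+st[1:,4].argmax(); ys,xs=np.where(l==k); xs+=300;ys+=195; print(xs.min(),xs.max(),ys.min(),ys.max())
v=ys[xs>xs.max()-4].mean()
c=np.array([.5043,-.0982]);a=-.122;Y=np.array([-np.sin(a),np.cos(a)]);X=np.array([Y[1],-Y[0]])
t=ray(f,(xs.max()+.5,v),.09)[:2]; print("tail mount x,y",(t-c)@X,(t-c)@Y)
for u,vv in [(260+547/2.85,150+95/2.85),(260+537/2.85,150+222/2.85)]:
    p=ray(f,(u,vv),.137)[:2]; print("plate right edge corner y",(p-c)@X,(p-c)@Y)
E
```

```text
312 345 203 213
tail mount x,y 0.0028634125944342267 -0.15420955406772408
plate right edge corner y 0.11864975244874601 -0.47871428678754174
plate right edge corner y -0.02246464171379705 -0.479809694653222
```

```bash
python3 -c "
from bench import *
print(finish_job())"
```

```text
the job is handed in; nothing more can be done
None
```

I've handed in the job, and no verdict came back: two brass weights are on the plate and the lock pin is in up to a hard 15 N stop that I take to be its shoulder, with the robot clear at 31 s. From the placing forces I put the travel before pinning at about 27–29 mm, inside the green band. The camera view, looking down past the pointer, showed it only at the band's lower edge.

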